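Free the indicator ball stuck in a flow bottle's neck and reseat the bottle

ROBOT

A 6-joint arm with a two-finger parallel gripper is mounted at the origin on the work surface. World frame = base frame: x ahead of the robot, y to its left, z up, the work surface at z = 0. Lengths are in m, angles in rad, forces in N, time in s.
With the tool pointing down it reaches from about 0.375 to 0.825 m from the base axis. Payload 5.5 kg.
Tool frame: the origin (TCP) lies at the very end of the fingers, on their centre line; the grasp point (between the pads) lies 19 mm behind it; x points along the fingers, y is the direction in which the jaws open and shut, and the axes are right-handed (so a half turn about x gives the same grasp; the last joint's range is limited). The gripper opens to 85 mm and grips with 20 to 120 N. Pads are 22 mm wide; open, the fingers measure 114 mm over their backs; the gripper's body (76 mm by 85 mm) begins 54 mm behind the grasp point. The pads swing forward as they close: fully open they stand 13 mm farther back than shut.
Start: joints at [1.342, 0.314, -0.047, 1.21, 0, 1.571], TCP at [0.136, 0.584, 0.231] pointing down, gripper open.
Joint ranges: [-2.67, 2.67], [-0.69, 1.73], [-1.03, 1.25], [-2.08, 2.16], [-1.42, 1.45], [-3.14, 3.14]. Speed limits (rad/s): [2.39, 2.39, 3.01, 3.14, 3.14, 3.14].

INTERFACE

Orientations are given as a unit quaternion [x, y, z, w].
In Python, from station import robot gives the robot as it stands.
- The arm moves only by the tool drive_tool, never from a script. Its argument "deltas" is a list that holds one entry, the list of rows, each a list of 4 numbers: the shift along the tool's x, y, z each as a share of 20 cm, from -1 to 1, then the turn about the tool's x as a share of 180 degrees, from -1 to 1. A call has 1 to 5 rows; each row shifts and turns the pose as measured when the row begins, along the tool's axes as they then stand; what a row does not reach is not made up. A row lasts 1/10 s, in which the tool goes at most 50 mm and 8.59 degrees, less where a joint would pass 70% of its speed; a pose out of reach is approached as far as the arm can. A call with a number of a shift or a turn outside -1 to 1 is refused whole. A call with a gripper value outside its range is refused whole. "hand" is the gripper's target within -1 to 1 (shut at 1, half-way at 0, fully open at -1), set as the call begins (left out, the last holds). The fingers move at their own pace and stop on an object; the grip force is fixed at half the most. Time passes only in rows, so rows that do not move let the fingers close. It gives the time, the measured TCP pose, the force and the opening at its end, in the units of the state.
- robot.state(): the state, without advancing time (a new reading comes with each control period).
- robot.camera(name): name is "side" or "top"; returns (picture, depth): 400x640x3 uint8, red, green, blue; 400x640 float32, m along the optical axis (not along the pixel's ray), 0 where there is no reading.
- robot.get_calibration(name): a dict with "fx", "fy", "cx", "cy" (pixels), "extrinsics" (4x4, takes a point from world to camera coordinates). Camera axes: x right, y up, looking along -z (the intrinsics and any distortion apply to the point x, -y, -z); pixel columns grow to the right and rows downward; lengths in m; the calibration is good to about 2 mm. A picture is of the moment at which its call begins. get_calibration takes no time and is no camera call.
- robot.job_done(): hands the job in, once; it reports no verdict.
Trained networks look in the newest picture that a camera, given by its name, has taken for a name from the list of things; names that differ only in an ending like _2 or _b are one class to them, and where a whole thing is asked for, a point or a joint stands for the part that bears it (a point fixed in the world has none). Each returns a list of dicts, best first, with "p" (0 to 1); they miss things now and then, are a little off and sometimes report something else, mostly with a low value. They report only what shows in the picture. A call takes as long as a camera call. They do not tell look-alikes from the thing itself.
- robot.recognise(camera, thing): "at" ([x, y, z] in m, in world coordinates, good to about 4 mm: the middle of the surface that is visible of it).
- robot.mark_of(camera, thing): "at" ([x, y, z] in m, in world coordinates, good to about 4 mm: a listed point, or the origin of a listed thing).
The state is a dict: "time": time; "q": joint angles; "dq": joint speeds; "tau": joint torques, N m; "ee_pos": TCP position; "tool_rot": TCP orientation; "force": force on the tool from outside, world axes, zero at the start; "ft_torque": the same for the moment, N m; "width": finger opening in m.
Only numpy, scipy, OpenCV 4.12 (cv2) and the standard library are available. Lean on these libraries where they do the work, as an engineer would, in place of code of your own. Each camera call takes 0.05 s, during which the arm holds its last target.

TASK

The orange indicator ball is stuck on the ribs in the neck of the clear flow bottle. Pick the bottle up and rock it well over to one side and then to the other until the ball has dropped through the neck into the belly; then set the bottle down gently on the black pad of the manifold, the slot under its foot fully down over the yellow key and its sides in line with the pad's, and let go. Never lay the bottle over, keep the ball inside, and leave the jar, the steel ring and the wrench where they are.

Things in the scene. Friction and masses are not known exactly. Their poses are not given: they have to be found in the camera images.
- bottle_center (a point): Clear rigid bottle, blue foot and mouth rim, 150 mm tall, 0.18 to 0.36 kg, standing on the table. Point: on its axis, half-way up (75 mm over its underside), z up. Belly 60 x 60 mm to 60 mm up, sloping shoulder to 75 mm, then a straight neck to the open mouth. Under the foot a slot 13 mm wide, 11 mm deep runs right across along x through the middle, the same either way round.
- neck (a point): Grip point on the bottle's neck, on its axis, 53 mm above bottle_center and 22 mm below the open mouth, same axes: grip here from above across the y faces (lower down, the neck's top would meet the gripper's body). Neck outside 26 mm along x, 40 mm along y, straight from the mouth down for 75 mm; inside 18 x 32 mm.
- upper_rib (a point): Tip of the upper white rib inside the neck, bottle axes. The rib grows from the -y wall and slopes 20 degrees down to that wall, making a pocket in which the ball starts. Tilting the bottle's top towards its +y by clearly more than 20 degrees (35 is plenty) rolls the ball off onto the lower rib in under 1 s.
- lower_rib (a point): Tip of the lower white rib, 27 mm lower, bottle axes. It grows from the +y wall and slopes 20 degrees down to that wall. Tilting the bottle's top towards its -y as far (35 degrees) rolls the ball off it into the belly in under 1 s. An extra rock does no harm.
- ball_center (a point): Orange ball, 14 mm diameter, 12 g, inside the bottle; the point is its centre. On the upper rib it is about 47 mm above bottle_center, on the lower about 20 mm above, lying in the belly about 53 mm below.
- seat (a point): Centre of the top face of the black 60 x 60 mm pad, 40 mm over the table, on a fixed aluminium manifold 100 x 76 x 22 mm high with two hose ends on +x. z up. A yellow key along x crosses the whole pad through the middle: 9 mm wide for 5 mm, then 5 mm wide, 9 mm high in all. Seated: bottle's underside on the pad, bottle_center 75 mm above this point, x axes parallel.
- jar: Bystander: amber jar with steel lid, 60 mm diameter, 85 mm tall; origin at the centre of its underside. Leave alone.
- ring: Bystander: steel ring lying flat, 90 mm outer and 60 mm inner diameter, 22 mm high; origin at the centre of its underside. Leave alone.
- wrench: Bystander: wrench 150 mm long lying flat on the table along its own x; origin at its underside, near the middle. Leave alone.
Not all that is in view belongs to the job. What is shaped like the part that bears seat but green or pink is not meant. Leave any green or pink look-alike of the part that bears bottle_center alone.

How it is judged:
By the outcome, as a careful person would: the job done as asked, in the order asked, and still so for the second after the job is handed in, with the robot touching nothing.
It also fails if it takes over 42 s, if anything falls off the work surface, if the arm or the gripper's body presses on something with over 40 N, if the wrist force passes 120 N, or if a joint passes its speed limit or range.

## Working session

There is one attempt and no reset: what is moved stays moved. The work goes in short steps, Python scripts to look and compute and a tool call to move; the robot and the scene stay as the last step left them, time stands still between calls to the robot, and variables do not carry over. Pictures are saved under pics/ and viewed, and the job is handed in when it is done.

Besides the shell and the picture viewer there is one more tool, called after "Call:" as name([rows], argument=value, ...), one row to a line, values as JSON. drive_tool: Moves the arm, as the interface text tells. Shift numbers are shares of 20 cm and turn numbers shares of 180 degrees, none past 1 either way. Its arguments: {"type":"object","properties":{"deltas":{"type":"array"},"hand":{"type":"number"}},"required":["deltas"]}

```bash
ls; mkdir -p pics; python3 - <<'E'
from station import robot
import cv2,numpy as np
s=robot.state();print({k:np.round(v,3) for k,v in s.items()})
for c in("side","top"):
    p,d=robot.camera(c);cv2.imwrite(f"pics/{c}0.png",p[:,:,::-1]);np.save(f"pics/{c}0.npy",d)
    k=robot.get_calibration(c);print(c,{a:np.round(b,4).tolist() for a,b in k.items()})
    for t in("bottle_center","neck","ball_center","seat","upper_rib"):
        print(t,[(np.round(r["at"],3).tolist(),round(r["p"],2)) for r in robot.mark_of(c,t)][:4])
E
```

```text
pics
{'time': np.float64(0.0), 'q': array([ 1.342,  0.314, -0.048,  1.21 , -0.   ,  1.571]), 'dq': array([-0.001,  0.001, -0.001, -0.002,  0.   , -0.001]), 'tau': array([ 3.0000e-03, -5.3959e+01,  3.3975e+01,  1.9000e-02,  0.0000e+00,
        0.0000e+00]), 'ee_pos': array([0.136, 0.584, 0.23 ]), 'tool_rot': array([ 0.08 ,  0.703, -0.081,  0.702]), 'force': array([ 1.052, -0.668, -0.368]), 'ft_torque': array([0.015, 0.008, 0.008]), 'width': np.float64(0.086)}
side {'fx': 489.8606, 'fy': 489.8606, 'cx': 313.3421, 'cy': 189.7774, 'extrinsics': [[-0.9704, -0.2413, -0.0014, 0.491], [0.1613, -0.653, 0.74, -0.1897], [-0.1795, 0.7179, 0.6726, -0.9809], [0.0, 0.0, 0.0, 1.0]]}
bottle_center [([0.559, 0.27, 0.072], 0.82), ([0.532, 0.158, 0.076], 0.75), ([0.412, 0.196, 0.075], 0.7)]
neck [([0.557, 0.27, 0.131], 0.9), ([0.53, 0.153, 0.13], 0.79), ([0.419, 0.198, 0.125], 0.56)]
ball_center [([0.534, 0.149, 0.122], 0.41)]
seat [([0.508, -0.348, 0.042], 0.87), ([0.51, -0.173, 0.035], 0.78), ([0.324, -0.146, 0.037], 0.62), ([0.531, 0.159, 0.076], 0.47)]
upper_rib [([0.421, 0.193, 0.118], 0.81), ([0.538, 0.158, 0.118], 0.73), ([0.556, 0.269, 0.119], 0.71)]
top {'fx': 511.5988, 'fy': 511.5988, 'cx': 322.0392, 'cy': 209.9436, 'extrinsics': [[-0.0089, -0.9997, 0.0232, -0.0449], [0.9929, -0.0061, 0.1186, -0.5529], [-0.1184, 0.0241, 0.9927, -1.0902], [0.0, 0.0, 0.0, 1.0]]}
bottle_center [([0.556, 0.269, 0.079], 0.62), ([0.534, 0.16, 0.087], 0.5)]
neck [([0.557, 0.273, 0.126], 0.82), ([0.421, 0.196, 0.126], 0.8), ([0.532, 0.154, 0.127], 0.56)]
ball_center [([0.542, 0.15, 0.118], 0.38)]
seat [([0.508, -0.347, 0.041], 0.97), ([0.325, -0.142, 0.044], 0.91), ([0.507, -0.176, 0.04], 0.78), ([0.716, -0.025, -0.002], 0.59)]
upper_rib [([0.418, 0.199, 0.118], 0.97), ([0.555, 0.27, 0.116], 0.6), ([0.508, -0.174, 0.04], 0.59)]
```

View pics/side0.png

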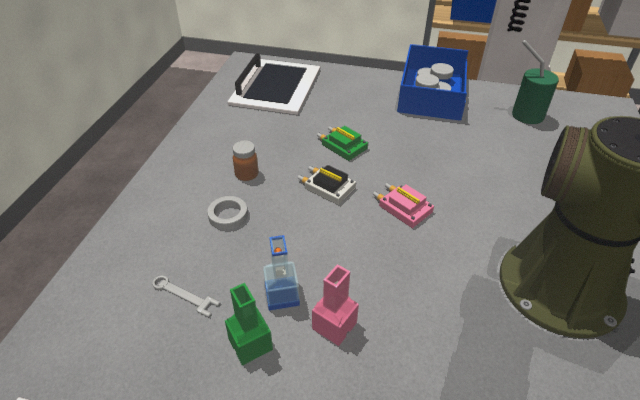

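View pics/top0.png

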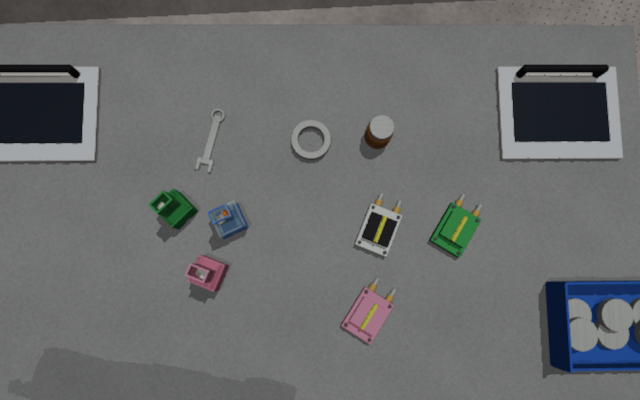

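Bottle candidates (side view): clear one at (281,285), green at (248,335), pink at (337,315). I choose the clear one with the orange ball. Pad candidates: black at (330,180), green (344,140), pink (405,203). I choose the black one.

```bash
python3 - <<'E'
import cv2,numpy as np
s=cv2.imread("pics/side0.png");t=cv2.imread("pics/top0.png")
a=cv2.resize(s[225:315,240:330],(400,400),interpolation=cv2.INTER_CUBIC)
b=cv2.resize(t[190:250,200:260],(400,400),interpolation=cv2.INTER_CUBIC)
c=cv2.resize(t[190:260,345:415],(400,400),interpolation=cv2.INTER_CUBIC)
cv2.imwrite("pics/crop0.png",cv2.resize(np.hstack([a,b]),(800,400)))
cv2.imwrite("pics/crop1.png",c)
E
```

```text
(no output)
```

View pics/crop0.png

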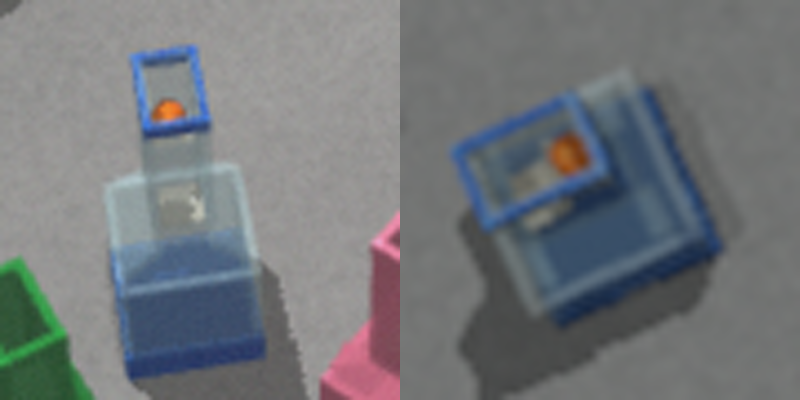

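View pics/crop1.png

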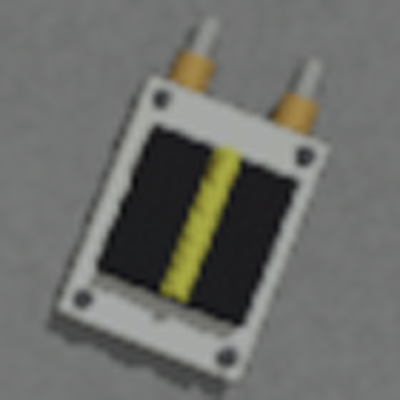

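The crops show the ball at the right, far end of the rim (top crop, about (570,155)), which is the bottle's -y wall, so the bottle's +y points to about +24° yaw. The pad's key tilts to about -20°. Next I'll fit the poses.

```bash
cat > h.py <<'E'
from station import robot
import cv2,numpy as np
from scipy.optimize import least_squares
from scipy.spatial.transform import Rotation as R
K={c:robot.get_calibration(c) for c in("side","top")}
def proj(c,P):
    k=K[c];E=np.array(k["extrinsics"]);q=np.c_[np.atleast_2d(P),np.ones(len(np.atleast_2d(P)))]@E.T
    return np.c_[k["cx"]+k["fx"]*q[:,0]/-q[:,2],k["cy"]+k["fy"]*-q[:,1]/-q[:,2]]
def ray(c,uv,z):
    k=K[c];E=np.array(k["extrinsics"]);uv=np.atleast_2d(uv).astype(float)
    d=np.c_[(uv[:,0]-k["cx"])/k["fx"],-(uv[:,1]-k["cy"])/k["fy"],-np.ones(len(uv))]@E[:3,:3]
    o=-E[:3,:3].T@E[:3,3];t=(z-o[2])/d[:,2];return o+t[:,None]*d
E
python3 - <<'E'
from h import *
t=np.array([[53,150],[170,92],[210,170],[90,230]])/6.667+[200,190]
s=np.array([[130,55],[196,45],[211,125],[142,135]])/4.444+[240,225]
# wait ordering
for c,q in(("top",t),("side",s)):
    w=ray(c,q,.15);print(c,np.round(w[:,:2],4).tolist(),"ctr",w.mean(0)[:2].round(4))
    print([round(np.linalg.norm(w[i]-w[(i+1)%4]),4) for i in range(4)],[round(np.degrees(np.arctan2(*(w[(i+1)%4]-w[i])[1::-1])),1) for i in range(4)])
for c in("top","side"):
    im=cv2.imread(f"pics/{c}0.png");hsv=cv2.cvtColor(im,cv2.COLOR_BGR2HSV)
    p0=proj(c,[[.508,-.175,.04]])[0];print(p0)
    m=np.zeros(im.shape[:2],np.uint8);cv2.circle(m,tuple(int(v) for v in p0),24,255,-1)
    dk=((hsv[...,2]<60)&(m>0)).astype(np.uint8); ye=((hsv[...,0]>22)&(hsv[...,0]<35)&(hsv[...,1]>120)&(hsv[...,2]>100)&(m>0)).astype(np.uint8)
    # bigger comp only
    for nm,mm,z in(("dark",dk,.04),("yel",ye,.047),("both",cv2.morphologyEx(dk|ye,cv2.MORPH_CLOSE,np.ones((3,3))),.04)):
        n,l,st,_=cv2.connectedComponentsWithStats(mm)
        if nm!="dark":
            mm=(l==1+np.argmax(st[1:,4])).astype(np.uint8)
        pts=np.argwhere(mm)[:,::-1];w=ray(c,pts,z)[:,:2]
        r=cv2.minAreaRect((w*1000).astype(np.float32));
        ev,V=np.linalg.eigh(np.cov(w.T));a=np.degrees(np.arctan2(*V[::-1,1]))
        print(c,nm,len(pts),w.mean(0).round(4),"rect",np.round(r[0],1),np.round(r[1],1),round(r[2],1),"pca",round(a,1))
E
```

```text
top [[0.535, 0.177], [0.5519, 0.1431], [0.5288, 0.1311], [0.5113, 0.1658]] ctr [0.5318 0.1543]
[np.float64(0.0379), np.float64(0.0261), np.float64(0.0389), np.float64(0.0261)] [np.float64(-63.5), np.float64(-152.6), np.float64(116.6), np.float64(25.3)]
side [[0.5506, 0.1456], [0.5264, 0.134], [0.5088, 0.1729], [0.5333, 0.1842]] ctr [0.5298 0.1592]
[np.float64(0.0268), np.float64(0.0427), np.float64(0.027), np.float64(0.0423)] [np.float64(-154.5), np.float64(114.3), np.float64(24.7), np.float64(-65.9)]
[380.08891011 229.53174638]
top dark 592 [ 0.5089 -0.1721] rect [ 508.9 -172.4] [59.  59.6] 67.6 pca 69.7
top yel 124 [ 0.5085 -0.1733] rect [ 509.1 -173.4] [ 9.9 58.8] 67.8 pca 157.1
top both 741 [ 0.509  -0.1725] rect [ 509.4 -172.7] [58.9 60.9] 67.2 pca 146.2
[330.14704547 174.66252232]
side dark 405 [ 0.5055 -0.1558] rect [ 505.8 -161.4] [71.3 67.6] 66.8 pca 78.3
side yel 113 [ 0.5064 -0.1691] rect [ 507.6 -169.5] [15.9 63.4] 67.5 pca 155.7
side both 555 [ 0.5059 -0.161 ] rect [ 509.3 -163. ] [71.3 75.4] 66.8 pca 101.8
```

```bash
cat >> h.py <<'E'
def st():
    s=robot.state();M=R.from_quat(s["tool_rot"]).as_matrix()
    p=s["ee_pos"];print("t",round(float(s["time"]),2),"p",np.round(p,4),"r",round(float(np.hypot(*p[:2])),3),"w",round(float(s["width"]),4),"F",np.round(s["force"],1),"q",np.round(s["q"],3))
    print("tx",M[:,0].round(3),"ty",M[:,1].round(3),"tz",M[:,2].round(3),"yaw ty",round(float(np.degrees(np.arctan2(M[1,1],M[0,1]))),2))
    return s,M
E
python3 -c "
from h import *
st()"
```

```text
t 0.6 p [0.1361 0.5844 0.2313] r 0.6 w 0.0855 F [-1.   0.1  0.8] q [ 1.342  0.313 -0.047  1.21   0.     1.571]
tx [-0.  0. -1.] ty [0.227 0.974 0.   ] tz [ 0.974 -0.227 -0.   ] yaw ty 76.89
```

Call:
drive_tool([
  [[0,0.25,0,0],[0,0.25,0,0],[0,0.25,0,0],[0,0.25,0,0],[0,0.25,0,0]],
])

```text
time: 1.1
ee_pos: [0.1887, 0.8103, 0.2299]
tool_rot: [0.078, 0.703, -0.083, 0.702]
force: [0.1, 1.1, 1.2]
width: 0.0853
```

```bash
python3 -c "
from h import *
st()"
```

```text
t 1.1 p [0.1887 0.8103 0.2299] r 0.832 w 0.0853 F [0.1 1.1 1.2] q [ 1.342  0.854  0.836  1.559 -0.     1.571]
tx [-0.002 -0.007 -1.   ] ty [ 0.227  0.974 -0.007] tz [ 0.974 -0.227  0.   ] yaw ty 76.89
```

Call:
drive_tool([
  [[0,0.25,0,0],[0,0.25,0,0],[0,0.25,0,0],[0,0.25,0,0],[0,0.25,0,0]],
])

```text
time: 1.6
ee_pos: [0.2146, 0.9218, 0.1661]
tool_rot: [0.114, 0.698, -0.047, 0.706]
force: [-0.4, -0.6, 0.0]
width: 0.0855
```

```bash
python3 -c "
from h import *
st()"
```

```text
t 1.6 p [0.2146 0.9218 0.1661] r 0.946 w 0.0855 F [-0.4 -0.6  0. ] q [1.342 1.135 1.246 1.587 0.    1.571]
tx [ 0.022  0.093 -0.995] ty [0.226 0.97  0.095] tz [ 0.974 -0.227 -0.   ] yaw ty 76.89
```

Call:
drive_tool([
  [[-0.25,0,0,0],[-0.25,0,0,0],[-0.25,0,0,0]],
])

```text
time: 1.9
ee_pos: [0.2041, 0.8762, 0.2781]
tool_rot: [0.117, 0.697, -0.044, 0.706]
force: [-0.1, 0.6, -0.1]
width: 0.0855
```

```bash
python3 -c "
from h import *
st()"
```

```text
t 1.9 p [0.2041 0.8762 0.2781] r 0.9 w 0.0855 F [-0.1  0.6 -0.1] q [ 1.342  1.009  1.247  1.705 -0.     1.571]
tx [ 0.024  0.101 -0.995] ty [0.226 0.969 0.104] tz [ 0.974 -0.227  0.   ] yaw ty 76.89
```

Call:
drive_tool([
  [[-0.25,0.25,0,0],[-0.25,0.25,0,0],[-0.25,0.25,0,0]],
])

```text
time: 2.2
ee_pos: [0.207, 0.889, 0.3548]
tool_rot: [0.157, 0.689, -0.003, 0.707]
force: [-0.3, 1.1, -0.8]
width: 0.0855
```

```bash
python3 -c "
from h import *
st()"
```

```text
t 2.2 p [0.207  0.889  0.3548] r 0.913 w 0.0855 F [-0.3  1.1 -0.8] q [ 1.342  0.927  1.248  1.671 -0.     1.571]
tx [ 0.05   0.213 -0.976] ty [0.221 0.95  0.219] tz [ 0.974 -0.227  0.   ] yaw ty 76.89
```

Call:
drive_tool([
  [[-0.055,-0.244,0,0],[-0.055,-0.244,0,0],[-0.055,-0.244,0,0],[-0.055,-0.244,0,0],[-0.055,-0.244,0,0]],
])

```text
time: 2.7
ee_pos: [0.1648, 0.7076, 0.3587]
tool_rot: [0.163, 0.688, 0.002, 0.707]
force: [0.3, 0.7, 2.1]
width: 0.0854
```

```bash
python3 -c "
from h import *
st()"
```

```text
t 2.7 p [0.1648 0.7076 0.3587] r 0.727 w 0.0854 F [0.3 0.7 2.1] q [1.342 0.337 0.242 1.24  0.    1.571]
tx [ 0.053  0.228 -0.972] ty [0.221 0.947 0.234] tz [ 0.974 -0.227 -0.   ] yaw ty 76.89
```

Call:
drive_tool([
  [[-0.055,-0.244,0,0],[-0.055,-0.244,0,0],[-0.055,-0.244,0,0],[-0.055,-0.244,0,0],[-0.055,-0.244,0,0]],
])

```text
time: 3.2
ee_pos: [0.1081, 0.4642, 0.3543]
tool_rot: [0.166, 0.687, 0.006, 0.707]
force: [0.0, -0.2, 1.4]
width: 0.0854
```

```bash
python3 -c "
from h import *
st()"
```

```text
t 3.2 p [0.1081 0.4642 0.3543] r 0.477 w 0.0854 F [ 0.  -0.2  1.4] q [ 1.342 -0.16  -0.318  1.168  0.     1.571]
tx [ 0.055  0.237 -0.97 ] ty [0.22  0.945 0.243] tz [ 0.974 -0.227  0.   ] yaw ty 76.89
```

Fit a planar kinematic model from these samples to plan the tilt moves.

```bash
cat > fit.py <<'E'
from h import *
S=[([.313,-.047,1.21],.600,.2313),([.854,.836,1.559],.832,.2299),([1.135,1.246,1.587],.9465,.1661),([1.009,1.247,1.705],.8996,.2781),([.927,1.248,1.671],.9128,.3548),([.337,.242,1.24],.7265,.3587),([-.16,-.318,1.168],.4766,.3543)]
Q=np.array([s[0] for s in S]);Y=np.array([s[1:] for s in S])
def fk(q,p):
    q=np.atleast_2d(q);b=q[:,0]-q[:,1];f=b+q[:,2]
    r0,h,L1,L2,o2,L3=p
    return np.c_[r0+L1*np.sin(q[:,0])+L2*np.cos(b)-o2*np.sin(-b)+L3*np.cos(f), h+L1*np.cos(q[:,0])-L2*np.sin(b)+o2*np.cos(b)-L3*np.sin(f)],f
P=np.array([ 0,.3,.4,.4,0,.3])
sol=least_squares(lambda p:(fk(Q,p)[0]-Y).ravel(),P);P=sol.x
if __name__=="__main__":print(P.round(4),(fk(Q,P)[0]-Y).round(4).tolist())
E
python3 fit.py
```

```text
[-0.0013  0.284   0.5221  0.4414  0.0769  0.4658] [[0.0, 0.0002], [0.0001, 0.0003], [-0.0003, -0.0], [0.0, -0.0004], [0.0, 0.0004], [0.0003, -0.0001], [-0.0002, -0.0002]]
```

```bash
cat > sim.py <<'E'
from fit import *
lo=np.array([-.69,-1.03,-2.08]);hi=np.array([1.73,1.25,2.16]);vm=.07*np.array([2.39,3.01,3.14])
def step(q,dx,dy,L,vlim=True):
    (p,),f=fk(q,P);f=f[0]
    tx=np.array([np.cos(f),-np.sin(f)]);ty=np.array([np.sin(f),np.cos(f)])
    tgt=p+.2*(dx*tx+dy*ty)
    fun=lambda k:np.r_[fk(k,P)[0][0]-tgt,L*(fk(k,P)[1][0]-f)]
    s=least_squares(fun,np.clip(q,lo+1e-6,hi-1e-6),bounds=(lo,hi)).x
    d=s-q
    if vlim:d=d/max(1,np.max(np.abs(d)/vm))
    return q+d
def show(q):
    (p,),f=fk(q,P);return np.r_[p,90-np.degrees(f[0]),q].round(3)
def run(q,rows,L,**k):
    q=np.array(q,float)
    for a in rows:q=step(q,*a,L,**k)
    return q
if __name__=="__main__":
  for L in(.1,.2,.3,.5,1):
    print(L,show(run([.854,.836,1.559],[(0,.25)]*5,L)),show(run([1.135,1.246,1.587],[(-.25,0)]*3,L)),show(run([1.009,1.247,1.705],[(-.25,.25)]*3,L)))
  print("obs [.946 .166 5.5] [.900 .278 6] [.913 .355 12.6]")
E
python3 sim.py
```

```text
0.1 [ 1.052  0.255 21.882  1.072  1.25   1.367] [ 0.925  0.314 11.193  0.975  1.25   1.65 ] [ 1.001  0.453 28.968  0.864  1.25   1.452]
0.2 [ 1.033  0.243 19.12   1.077  1.25   1.41 ] [ 0.921  0.311 10.515  0.977  1.25   1.66 ] [ 0.985  0.439 26.349  0.869  1.25   1.492]
0.3 [ 1.009  0.228 15.734  1.085  1.25   1.461] [0.915 0.308 9.675 0.979 1.25  1.673] [ 0.965  0.422 23.033  0.877  1.25   1.542]
0.5 [0.969 0.203 9.884 1.101 1.25  1.547] [0.905 0.303 8.196 0.984 1.25  1.694] [ 0.929  0.391 17.043  0.894  1.25   1.629]
1 [0.925 0.177 3.361 1.123 1.25  1.639] [0.894 0.296 6.474 0.989 1.25  1.719] [ 0.888  0.358 10.04   0.919  1.25   1.726]
obs [.946 .166 5.5] [.900 .278 6] [.913 .355 12.6]
```

```bash
cat > s2.py <<'E'
from sim import *
L=.75
# go out: 
q=run([-.16,-.318,1.168],[(0,.25)]*8,L)
print(show(q))
for n in range(5):
    q=run(q,[(-.25,.25)]*3,L);print("out",show(q))
q35=q
for a in [(1,0),(.7,.7),(0,1),(-.7,.7),(-1,0),(-.7,-.7),(0,-1),(.7,-.7)]:
    print("dir",a,show(run(q35,[(.25*a[0],.25*a[1])]*3,L)))
q=run(q35,[(-.15,-.2)]*8,L);print("in",show(q))
for a in [(-.25,-.25),(0,-.25),(.15,-.25),(-.25,0),(-.25,.25)]:
    k=q
    print(a)
    for n in range(4):
        k=run(k,[a]*3,L);print("   ",show(k))
E
python3 s2.py
```

```text
[ 0.834  0.447 14.026  0.67   0.974  1.63 ]
out [ 0.838  0.53  19.516  0.716  1.25   1.764]
out [ 0.821  0.61  26.076  0.624  1.25   1.742]
out [ 0.794  0.692 32.618  0.529  1.25   1.723]
out [ 0.756  0.772 39.141  0.431  1.25   1.707]
out [ 0.708  0.85  45.644  0.331  1.25   1.694]
dir (1, 0) [ 0.809  0.753 45.644  0.263  0.795  1.306]
dir (0.7, 0.7) [ 0.832  0.808 47.993  0.459  1.25   1.524]
dir (0, 1) [ 0.766  0.864 50.412  0.367  1.25   1.573]
dir (-0.7, 0.7) [ 0.667  0.902 50.174  0.258  1.25   1.687]
dir (-1, 0) [ 0.585  0.907 47.705  0.184  1.25   1.804]
dir (-0.7, -0.7) [ 5.7100e-01  8.5000e-01  4.5644e+01 -2.7000e-02  7.7100e-01  1.5720e+00]
dir (0, -1) [6.5000e-01 7.9800e-01 4.5644e+01 4.0000e-03 6.1800e-01 1.3880e+00]
dir (0.7, -0.7) [ 0.714  0.77  45.644  0.082  0.618  1.31 ]
in [ 0.333  0.795 45.644 -0.486  0.334  1.594]
(-0.25, -0.25)
    [ 0.121  0.793 45.644 -0.689  0.436  1.899]
    [ 4.000e-03  8.120e-01  4.609e+01 -6.900e-01  7.040e-01  2.160e+00]
    [-1.0000e-03  8.2400e-01  4.8247e+01 -6.9000e-01  7.4100e-01  2.1600e+00]
    [-6.0000e-03  8.3700e-01  5.0404e+01
[... 185 characters left out ...]
 1.913]
    [ 0.035  0.716 30.961 -0.69   0.416  2.137]
(0.15, -0.25)
    [ 0.321  0.652 43.814 -0.69  -0.126  1.371]
    [ 0.354  0.539 39.094 -0.69  -0.364  1.215]
    [ 0.372  0.404 35.191 -0.69  -0.643  1.004]
    [ 0.363  0.246 32.618 -0.69  -0.971  0.721]
(-0.25, 0)
    [ 0.234  0.893 45.644 -0.336  0.895  2.005]
    [ 0.155  0.916 48.622 -0.342  1.096  2.16 ]
    [ 0.085  0.913 52.614 -0.466  1.042  2.16 ]
    [ 2.2000e-02  9.0600e-01  5.6698e+01 -5.7900e-01  9.9900e-01  2.1600e+00]
(-0.25, 0.25)
    [ 0.332  0.908 45.934 -0.2    0.966  1.935]
    [ 0.328  0.958 51.057 -0.103  1.25   2.032]
    [ 0.309  0.997 57.411 -0.153  1.25   1.972]
    [ 0.277  1.036 63.883 -0.214  1.25   1.92 ]
```

```bash
cat > s3.py <<'E'
from sim import *
L=.75
def greedy(q,n,target=0,zmin=.28,zmax=.75,rmin=.36):
    for i in range(n):
        best=None
        for a in np.radians(np.arange(0,360,22.5)):
            d=(.25*np.cos(a),.25*np.sin(a));k=step(q,*d,L);s=show(k)
            c=abs(s[2]-target)+1000*max(0,zmin-s[1])+1000*max(0,s[1]-zmax)+300*max(0,rmin-s[0])
            if best is None or c<best[0]:best=(c,k,d)
        q=best[1];print(i,np.round(best[2],2),show(q))
    return q
q=np.array([-.16,-.318,1.168])
print("cur",show(q))
q=run(q,[(-.06,-.243)]*3,L);print(show(q))
greedy(q,12)
E
python3 s3.py
```

```text
cur [ 0.476  0.354 14.026 -0.16  -0.318  1.168]
[ 0.326  0.354 14.026 -0.457 -0.511  1.272]
0 [0.18 0.18] [ 0.369  0.328 14.026 -0.373 -0.524  1.175]
1 [0.23 0.1 ] [ 0.399  0.288 14.026 -0.309 -0.575  1.06 ]
2 [0.1  0.23] [ 0.448  0.28  14.026 -0.206 -0.519  1.013]
3 [0.   0.25] [ 0.497  0.292 14.026 -0.113 -0.416  1.023]
4 [0.1  0.23] [ 0.546  0.285 14.026 -0.015 -0.343  0.999]
5 [0.   0.25] [ 0.595  0.297 14.026  0.074 -0.223  1.029]
6 [0.1  0.23] [ 0.644  0.29  14.026  0.17  -0.13   1.026]
7 [0.1  0.23] [ 0.694  0.283 14.026  0.266 -0.026  1.034]
8 [0.   0.25] [ 0.742  0.295 14.026  0.359  0.127  1.095]
9 [0.1  0.23] [ 0.792  0.287 14.026  0.461  0.26   1.126]
10 [0.1  0.23] [ 0.841  0.28  14.026  0.57   0.415  1.172]
11 [0.   0.25] [ 0.885  0.291 14.026  0.68   0.626  1.272]
```

```bash
cat >> h.py <<'E'
def arc(r,z,daz,n=5,turn=0):
    "next n rows: heading toward radius r, height z, azimuth change daz(deg per row)"
    s,M=st();p=s["ee_pos"].copy();rows=[]
    for i in range(n):
        az=np.arctan2(p[1],p[0])+np.radians(daz);rr=np.hypot(*p[:2])
        rr+=np.clip(r-rr,-.02,.02);zz=p[2]+np.clip(z-p[2],-.02,.02)
        t=np.array([rr*np.cos(az),rr*np.sin(az),zz]);d=t-p
        if np.linalg.norm(d)>.05:d*=.05/np.linalg.norm(d)
        rows.append(list(np.round(M.T@d/.2,2).tolist())+[turn]);p=p+d
    print("az",round(float(np.degrees(np.arctan2(s["ee_pos"][1],s["ee_pos"][0]))),1),"tilt",round(float(np.degrees(np.arccos(-M[2,0]))),2));print(rows)
E
python3 -c "
from h import *
arc(.42,.4,-7)"
```

```text
t 3.2 p [0.1081 0.4642 0.3543] r 0.477 w 0.0854 F [ 0.  -0.2  1.4] q [ 1.342 -0.16  -0.318  1.168  0.     1.571]
tx [ 0.055  0.237 -0.97 ] ty [0.22  0.945 0.243] tz [ 0.974 -0.227  0.   ] yaw ty 76.89
az 76.9 tilt 14.07
[[-0.1, -0.07, 0.22, 0], [-0.11, -0.09, 0.21, 0], [-0.09, -0.12, 0.2, 0], [-0.04, -0.11, 0.22, 0], [-0.03, -0.11, 0.22, 0]]
```

Call:
drive_tool([
  [[-0.1,-0.07,0.22,0],[-0.11,-0.09,0.21,0],[-0.09,-0.12,0.2,0],[-0.04,-0.11,0.22,0],[-0.03,-0.11,0.22,0]],
])

```text
time: 3.7
ee_pos: [0.2874, 0.2998, 0.4039]
tool_rot: [0.163, 0.686, 0.016, 0.709]
force: [-0.0, 1.1, 0.6]
width: 0.0854
```

```bash
python3 -c "
from h import *
arc(.42,.4,-7)"
```

```text
t 3.7 p [0.2874 0.2998 0.4039] r 0.415 w 0.0854 F [-0.   1.1  0.6] q [ 0.684 -0.24  -0.266  1.34   0.154  0.91 ]
tx [ 0.058  0.246 -0.968] ty [0.201 0.946 0.253] tz [ 0.978 -0.209  0.006] yaw ty 78.02
az 46.2 tilt 14.64
[[-0.01, -0.13, 0.22, 0], [-0.04, -0.16, 0.19, 0], [-0.05, -0.18, 0.16, 0], [-0.05, -0.2, 0.14, 0], [-0.06, -0.21, 0.12, 0]]
```

Call:
drive_tool([
  [[-0.01,-0.13,0.22,0],[-0.04,-0.16,0.19,0],[-0.05,-0.18,0.16,0],[-0.05,-0.2,0.14,0],[-0.06,-0.21,0.12,0]],
])

```text
time: 4.2
ee_pos: [0.4152, 0.0891, 0.4033]
tool_rot: [0.165, 0.681, 0.019, 0.714]
force: [1.7, 0.7, -0.2]
width: 0.0852
```

```bash
python3 -c "
from h import *
arc(.42,.4,-7)"
```

```text
t 4.2 p [0.4152 0.0891 0.4033] r 0.425 w 0.0852 F [ 1.7  0.7 -0.2] q [ 0.015 -0.122 -0.171  1.442  0.253  0.233]
tx [ 0.073  0.252 -0.965] ty [0.197 0.945 0.261] tz [ 0.978 -0.209  0.019] yaw ty 78.22
az 12.1 tilt 15.18
[[-0.05, -0.24, 0.07, 0], [-0.06, -0.23, 0.06, 0], [-0.06, -0.24, 0.03, 0], [-0.07, -0.24, 0.0, 0], [-0.07, -0.24, -0.03, 0]]
```

Call:
drive_tool([
  [[-0.05,-0.24,0.07,0],[-0.06,-0.23,0.06,0],[-0.06,-0.24,0.03,0],[-0.07,-0.24,0,0],[-0.07,-0.24,-0.03,0]],
])

```text
time: 4.7
ee_pos: [0.3936, -0.1575, 0.4014]
tool_rot: [0.164, 0.677, 0.019, 0.718]
force: [0.6, -0.4, -0.2]
width: 0.0852
```

```bash
python3 -c "
from h import *
arc(.42,.4,-7)"
```

```text
t 4.7 p [ 0.3936 -0.1575  0.4014] r 0.424 w 0.0852 F [ 0.6 -0.4 -0.2] q [-0.58   0.004 -0.058  1.577  0.257 -0.382]
tx [ 0.084  0.249 -0.965] ty [0.194 0.946 0.261] tz [ 0.977 -0.209  0.031] yaw ty 78.38
az -21.8 tilt 15.22
[[-0.06, -0.23, -0.08, 0], [-0.06, -0.23, -0.09, 0], [-0.06, -0.21, -0.11, 0], [-0.06, -0.2, -0.14, 0], [-0.05, -0.18, -0.16, 0]]
```

Call:
drive_tool([
  [[-0.06,-0.23,-0.08,0],[-0.06,-0.23,-0.09,0],[-0.06,-0.21,-0.11,0],[-0.06,-0.2,-0.14,0],[-0.05,-0.18,-0.16,0]],
])

```text
time: 5.2
ee_pos: [0.2373, -0.35, 0.398]
tool_rot: [0.161, 0.674, 0.017, 0.721]
force: [0.5, 0.0, 0.5]
width: 0.0857
```

```bash
python3 -c "
from h import *
arc(.42,.4,-7)"
```

```text
t 5.2 p [ 0.2373 -0.35    0.398 ] r 0.423 w 0.0857 F [0.5 0.  0.5] q [-1.121  0.109  0.043  1.687  0.187 -0.933]
tx [ 0.09   0.242 -0.966] ty [0.193 0.948 0.255] tz [ 0.977 -0.209  0.039] yaw ty 78.51
az -55.9 tilt 14.94
[[-0.06, -0.15, -0.19, 0], [-0.05, -0.14, -0.2, 0], [-0.04, -0.12, -0.22, 0], [-0.03, -0.09, -0.23, 0], [-0.03, -0.06, -0.24, 0]]
```

Call:
drive_tool([
  [[-0.06,-0.15,-0.19,0],[-0.05,-0.14,-0.2,0],[-0.04,-0.12,-0.22,0],[-0.03,-0.09,-0.23,0],[-0.03,-0.06,-0.24,0]],
])

```text
time: 5.7
ee_pos: [0.0019, -0.426, 0.3994]
tool_rot: [0.158, 0.674, 0.014, 0.722]
force: [-0.2, -0.8, 0.0]
width: 0.0856
```

```bash
python3 -c "
from h import *
arc(.7,.4,-4)"
```

```text
t 5.7 p [ 0.0019 -0.426   0.3994] r 0.426 w 0.0856 F [-0.2 -0.8  0. ] q [-1.627  0.176  0.122  1.758  0.079 -1.432]
tx [ 0.092  0.233 -0.968] ty [0.192 0.95  0.247] tz [ 0.977 -0.209  0.042] yaw ty 78.57
az -89.8 tilt 14.51
[[-0.04, -0.12, -0.13, 0], [-0.03, -0.11, -0.15, 0], [-0.03, -0.1, -0.16, 0], [-0.03, -0.09, -0.18, 0], [-0.03, -0.08, -0.19, 0]]
```

Call:
drive_tool([
  [[-0.06,-0.2,-0.12,0],[-0.06,-0.2,-0.12,0],[-0.06,-0.2,-0.12,0],[-0.06,-0.2,-0.12,0],[-0.06,-0.2,-0.12,0]],
])

```text
time: 6.2
ee_pos: [-0.1667, -0.6046, 0.4061]
tool_rot: [0.155, 0.674, 0.008, 0.722]
force: [0.3, -1.3, 1.6]
width: 0.0856
```

```bash
python3 -c "
from h import *
arc(.7,.4,0)"
```

```text
t 6.2 p [-0.1667 -0.6046  0.4061] r 0.627 w 0.0856 F [ 0.3 -1.3  1.6] q [-1.853  0.661  0.859  2.009  0.026 -1.646]
tx [ 0.091  0.221 -0.971] ty [0.198 0.952 0.235] tz [ 0.976 -0.214  0.042] yaw ty 78.24
az -105.4 tilt 13.8
[[0.01, -0.1, -0.01, 0], [-0.02, -0.1, -0.01, 0], [-0.02, -0.1, -0.01, 0], [-0.02, -0.06, -0.0, 0], [0.0, 0.0, 0.0, 0]]
```

Call:
drive_tool([
  [[-0.06,-0.2,-0.12,0],[-0.06,-0.22,-0.08,0],[-0.06,-0.24,-0.05,0],[-0.06,-0.24,-0.05,0],[-0.06,-0.24,-0.05,0]],
])

```text
time: 6.7
ee_pos: [-0.2254, -0.6519, 0.3654]
tool_rot: [0.162, 0.672, 0.011, 0.723]
force: [0.1, 0.5, -0.6]
width: 0.0853
```

```bash
python3 -c "
from h import *
arc(.7,.4,0)"
```

```text
t 6.7 p [-0.2254 -0.6519  0.3654] r 0.69 w 0.0853 F [ 0.1  0.5 -0.6] q [-1.91   0.92   1.249  2.156  0.014 -1.698]
tx [ 0.098  0.234 -0.967] ty [0.201 0.947 0.249] tz [ 0.975 -0.219  0.046] yaw ty 78.04
az -109.1 tilt 14.68
[[-0.11, -0.02, -0.0, 0], [-0.07, 0.02, 0.0, 0], [0.0, 0.0, 0.0, 0], [0.0, 0.0, 0.0, 0], [0.0, 0.0, 0.0, 0]]
```

```bash
cat > s4.py <<'E'
from s3 import *
E
sed -i 's/^q=np.array(\[-.16/if 0:\n  q=np.array([-.16/; s/^print("cur"/  print("cur"/; s/^q=run(q,\[(-.06/#/; s/^greedy(q,12)/#/' s3.py
cat > s4.py <<'E'
from s3 import *
q=np.array([.92,1.249,2.156]);print(show(q))
greedy(q,12,zmin=.3,rmin=.3)
print("35")
# 35 inward at z .45 r .45
f=least_squares(lambda k:np.r_[fk(k,P)[0][0]-[.4,.45],fk(k,P)[1][0]-np.radians(126)],[0,0,2.],bounds=(lo,hi))
print(f.cost,show(f.x));greedy(f.x,25,zmin=.35,rmin=.3)
E
python3 s4.py
```

```text
[  0.689   0.365 -14.679   0.92    1.249   2.156]
0 [-0.18  0.18] [  0.697   0.367 -13.308   0.915   1.25    2.138]
1 [-0.18  0.18] [  0.704   0.37  -11.917   0.909   1.25    2.12 ]
2 [-0.18  0.18] [  0.712   0.373 -10.508   0.901   1.25    2.103]
3 [-0.18  0.18] [ 0.719  0.378 -9.083  0.893  1.25   2.086]
4 [-0.18  0.18] [ 0.725  0.383 -7.644  0.884  1.25   2.07 ]
5 [-0.18  0.18] [ 0.732  0.389 -6.192  0.875  1.25   2.054]
6 [-0.18  0.18] [ 0.738  0.396 -4.727  0.865  1.25   2.039]
7 [-0.18  0.18] [ 0.743  0.403 -3.252  0.854  1.25   2.024]
8 [-0.18  0.18] [ 0.748  0.412 -1.768  0.842  1.25   2.01 ]
9 [-0.18  0.18] [ 0.753  0.421 -0.274  0.83   1.25   1.996]
10 [0.18 0.18] [ 0.784  0.382 -0.069  0.88   1.25   1.942]
11 [0.25 0.  ] [ 0.788  0.355 -0.069  0.808  1.039  1.803]
35
8.402700101628252e-05 [  0.395   0.439 -35.793   0.445   0.409   2.16 ]
0 [-0.25  0.  ] [  0.405   0.441 -34.503   0.452   0.439   2.16 ]
1 [-0.25  0.  ] [  0.415   0.444 -33.19    0.457   0.467   2.16 ]
2 [-0.25  0.  ] [  0.423   0.448 -31.857   0.46    0.493   2.16 ]
3 [-0.25  0.  ] [  0.431   0.452 -30.506 
[... 683 characters left out ...]
.16 ]
14 [-0.25  0.  ] [  0.46    0.535 -15.049   0.37    0.697   2.16 ]
15 [-0.25  0.  ] [  0.459   0.545 -13.618   0.356   0.707   2.16 ]
16 [-0.25  0.  ] [  0.457   0.555 -12.186   0.34    0.717   2.16 ]
17 [-0.25  0.  ] [  0.454   0.565 -10.753   0.324   0.726   2.16 ]
18 [-0.25  0.  ] [ 0.451  0.575 -9.318  0.307  0.734  2.16 ]
19 [-0.25  0.  ] [ 0.448  0.585 -7.883  0.29   0.741  2.16 ]
20 [-0.25  0.  ] [ 0.443  0.595 -6.448  0.272  0.749  2.16 ]
21 [-0.25  0.  ] [ 0.439  0.605 -5.012  0.253  0.755  2.16 ]
22 [-0.25  0.  ] [ 0.434  0.615 -3.576  0.234  0.761  2.16 ]
23 [-0.25  0.  ] [ 0.428  0.626 -2.14   0.215  0.767  2.16 ]
24 [-0.25  0.  ] [ 0.422  0.636 -0.703  0.195  0.772  2.16 ]
```

Call:
drive_tool([
  [[-0.18,-0.17,-0.08,0],[-0.18,-0.17,-0.08,0],[-0.18,-0.17,-0.08,0],[-0.18,-0.17,-0.06,0],[-0.18,-0.17,-0.06,0]],
])

```text
time: 7.2
ee_pos: [-0.2637, -0.6262, 0.4263]
tool_rot: [0.132, 0.683, -0.019, 0.718]
force: [-0.9, -0.0, 0.6]
width: 0.0856
```

```bash
python3 -c "
from h import *
arc(.7,.4,0)"
```

```text
t 7.2 p [-0.2637 -0.6262  0.4263] r 0.679 w 0.0856 F [-0.9 -0.   0.6] q [-1.970e+00  8.310e-01  1.250e+00  2.157e+00  1.000e-03 -1.756e+00]
tx [ 0.066  0.153 -0.986] ty [0.207 0.964 0.164] tz [ 0.976 -0.215  0.032] yaw ty 77.88
az -112.8 tilt 9.61
[[0.08, -0.11, -0.02, 0], [0.03, -0.01, -0.0, 0], [0.0, 0.0, 0.0, 0], [0.0, 0.0, 0.0, 0], [0.0, 0.0, 0.0, 0]]
```

Call:
drive_tool([
  [[-0.18,-0.18,-0.03,0],[-0.18,-0.18,-0.03,0],[-0.18,-0.18,-0.03,0],[-0.18,-0.18,-0.03,0],[-0.18,-0.18,-0.03,0]],
])

```text
time: 7.7
ee_pos: [-0.2553, -0.6138, 0.4832]
tool_rot: [0.104, 0.693, -0.048, 0.712]
force: [0.4, -0.3, -0.6]
width: 0.0858
```

```bash
python3 -c "
from h import *
arc(.7,.4,0)"
```

```text
t 7.7 p [-0.2553 -0.6138  0.4832] r 0.665 w 0.0858 F [ 0.4 -0.3 -0.6] q [-1.966e+00  7.460e-01  1.249e+00  2.157e+00  2.000e-03 -1.752e+00]
tx [ 0.034  0.076 -0.997] ty [0.211 0.974 0.081] tz [ 0.977 -0.213  0.017] yaw ty 77.76
az -112.6 tilt 4.77
[[0.09, -0.11, -0.02, 0], [0.09, -0.08, -0.02, 0], [0.1, -0.01, -0.0, 0], [0.1, -0.01, -0.0, 0], [0.02, -0.0, -0.0, 0]]
```

Converging at about 1°/row, so I'll do 4 more rows plus a small one.

Call:
drive_tool([
  [[-0.18,-0.18,-0.03,0],[-0.18,-0.18,-0.03,0],[-0.18,-0.18,-0.03,0],[-0.18,-0.18,-0.03,0],[0,0,0,0]],
])

```text
time: 8.2
ee_pos: [-0.2474, -0.6012, 0.5267]
tool_rot: [0.081, 0.7, -0.07, 0.706]
force: [-0.7, -0.2, -0.0]
width: 0.0854
```

```bash
python3 -c "
from h import *
arc(.45,.35,6)"
```

```text
t 8.2 p [-0.2474 -0.6012  0.5267] r 0.65 w 0.0854 F [-0.7 -0.2 -0. ] q [-1.963  0.68   1.249  2.158  0.003 -1.749]
tx [ 0.009  0.015 -1.   ] ty [0.212 0.977 0.017] tz [ 0.977 -0.212  0.006] yaw ty 77.78
az -112.4 tilt 1.02
[[0.07, 0.04, 0.24, 0], [0.07, 0.06, 0.23, 0], [0.07, 0.07, 0.23, 0], [0.08, 0.09, 0.22, 0], [0.08, 0.11, 0.21, 0]]
```

Call:
drive_tool([
  [[-0.18,-0.18,-0.03,0]],
])

```text
time: 8.3
ee_pos: [-0.246, -0.5985, 0.5344]
tool_rot: [0.077, 0.701, -0.074, 0.705]
force: [-0.3, -1.4, -0.9]
width: 0.0857
```

```bash
python3 -c "
from h import *
arc(.42,.45,6)"
```

```text
t 8.3 p [-0.246  -0.5985  0.5344] r 0.647 w 0.0857 F [-0.3 -1.4 -0.9] q [-1.962  0.667  1.247  2.156  0.003 -1.749]
tx [ 0.005  0.004 -1.   ] ty [0.212 0.977 0.005] tz [ 0.977 -0.212  0.004] yaw ty 77.77
az -112.3 tilt 0.37
[[0.07, 0.04, 0.24, 0], [0.07, 0.06, 0.23, 0], [0.07, 0.08, 0.23, 0], [0.07, 0.09, 0.22, 0], [0.08, 0.11, 0.21, 0]]
```

```bash
sed -i 's|rows.append(list(np.round(M.T@d/.2,2).tolist())+\[turn\]);p=p+d|rows.append(list(np.round(M.T@d/.2,2).tolist())+[turn]);p=p+d;M=M@R.from_rotvec([np.pi*turn,0,0]).as_matrix()|; s|zz=p\[2\]+np.clip(z-p\[2\],-.02,.02)|zz=p[2]+np.clip(z-p[2],-ST,ST)|; s|np.clip(r-rr,-.02,.02)|np.clip(r-rr,-ST,ST)|; s|def arc(|ST=.02\ndef arc(|' h.py
python3 -c "
from h import *
arc(.42,.42,6.5,turn=-.01)"
```

```text
t 8.3 p [-0.246  -0.5985  0.5344] r 0.647 w 0.0857 F [-0.3 -1.4 -0.9] q [-1.962  0.667  1.247  2.156  0.003 -1.749]
tx [ 0.005  0.004 -1.   ] ty [0.212 0.977 0.005] tz [ 0.977 -0.212  0.004] yaw ty 77.77
az -112.3 tilt 0.37
[[0.07, 0.04, 0.24, -0.01], [0.07, 0.05, 0.24, -0.01], [0.07, 0.06, 0.23, -0.01], [0.07, 0.07, 0.23, -0.01], [0.07, 0.08, 0.23, -0.01]]
```

Call:
drive_tool([
  [[0.06,0.17,0.18,0],[0.06,0.17,0.18,0],[0.06,0.17,0.18,0],[0.06,0.17,0.18,0],[0.06,0.17,0.18,0]],
])

```text
time: 8.8
ee_pos: [-0.069, -0.4967, 0.4862]
tool_rot: [0.077, 0.702, -0.079, 0.704]
force: [0.9, -0.1, 1.5]
width: 0.0856
```

Call:
drive_tool([
  [[0.06,0.17,0.18,0],[0.06,0.17,0.18,0],[0.06,0.17,0.18,0],[0.06,0.17,0.18,0],[0.06,0.17,0.18,0]],
])

```text
time: 9.3
ee_pos: [0.1382, -0.3704, 0.4279]
tool_rot: [0.076, 0.701, -0.082, 0.704]
force: [0.7, -1.5, -0.5]
width: 0.0856
```

```bash
cat >> h.py <<'E'
def line(tgt,n=5,yaw=None,cap=.05):
    s,M=st();p=s["ee_pos"].copy();tgt=np.array(tgt);rows=[];trem=0
    if yaw is not None:
        y=np.degrees(np.arctan2(M[1,1],M[0,1]));trem=-((yaw-y+180)%360-180)/180
    for i in range(n):
        d=tgt-p;L=np.linalg.norm(d)
        if L>cap:d*=cap/L
        t=round(float(np.clip(trem,-.045,.045)),3)
        rows.append([*np.round(M.T@d/.2,3).tolist(),t]);p=p+d;M=M@R.from_rotvec([np.pi*t,0,0]).as_matrix();trem-=t
    print("tilt",round(float(np.degrees(np.arccos(min(1,-s and 0 or 1)))) if 0 else float(np.degrees(np.arcsin(np.hypot(*R.from_quat(s["tool_rot"]).as_matrix()[:2,0])))),2),"left",np.round(tgt-p,4),round(trem*180,2));print(rows)
E
python3 -c "
from h import *
line([.4,-.05,.3],5,yaw=115.3)"
```

```text
t 9.3 p [ 0.1382 -0.3704  0.4279] r 0.395 w 0.0856 F [ 0.7 -1.5 -0.5] q [-1.214e+00 -9.100e-02 -6.100e-02  1.591e+00  1.000e-03 -9.890e-01]
tx [ 0.004 -0.009 -1.   ] ty [ 0.223  0.975 -0.008] tz [ 0.975 -0.223  0.006] yaw ty 77.13
tilt 0.55 left [ 0.1107  0.1354 -0.0541] -0.01
[[0.073, 0.215, 0.106, -0.045], [0.073, 0.197, 0.135, -0.045], [0.073, 0.177, 0.161, -0.045], [0.073, 0.152, 0.185, -0.045], [0.073, 0.124, 0.204, -0.032]]
```

Call:
drive_tool([
  [[0.07,0.21,0.12,-0.045],[0.07,0.19,0.15,-0.045],[0.07,0.17,0.17,-0.045],[0.07,0.15,0.185,-0.045],[0.07,0.12,0.2,-0.032]],
])

```text
time: 9.8
ee_pos: [0.2948, -0.189, 0.3576]
tool_rot: [-0.168, 0.686, 0.158, 0.69]
force: [0.9, -1.3, 0.3]
width: 0.0853
```

```bash
python3 -c "
from h import *
line([.532,.157,.21],5,yaw=115.3)"
```

```text
t 9.8 p [ 0.2948 -0.189   0.3576] r 0.35 w 0.0853 F [ 0.9 -1.3  0.3] q [-0.564 -0.199 -0.31   1.445 -0.006 -1.029]
tx [ 0.009 -0.013 -1.   ] ty [-0.448  0.894 -0.016] tz [0.894 0.449 0.002] yaw ty 116.65
tilt 0.91 left [ 0.1039  0.1515 -0.0646] -0.09
[[0.082, 0.115, 0.206, 0.008], [0.082, 0.12, 0.203, -0.0], [0.082, 0.12, 0.203, -0.0], [0.082, 0.12, 0.203, -0.0], [0.082, 0.12, 0.203, -0.0]]
```

Call:
drive_tool([
  [[0.08,0.115,0.206,0.008],[0.08,0.12,0.203,0],[0.08,0.12,0.203,0],[0.08,0.12,0.203,0],[0.08,0.12,0.203,0]],
])

```text
time: 10.3
ee_pos: [0.4273, 0.0079, 0.2782]
tool_rot: [-0.162, 0.685, 0.149, 0.694]
force: [0.3, -0.7, 0.8]
width: 0.0853
```

```bash
python3 -c "
from h import *
line([.532,.157,.2],5,yaw=115.3)"
```

```text
t 10.3 p [0.4273 0.0079 0.2782] r 0.427 w 0.0853 F [ 0.3 -0.7  0.8] q [ 0.031 -0.044 -0.355  1.243 -0.016 -0.412]
tx [ 0.017 -0.016 -1.   ] ty [-0.428  0.903 -0.022] tz [0.903 0.429 0.008] yaw ty 115.37
tilt 1.33 left [0. 0. 0.] 0.07
[[0.098, 0.115, 0.199, 0.0], [0.098, 0.115, 0.199, 0.0], [0.098, 0.115, 0.199, 0.0], [0.095, 0.112, 0.192, 0.0], [0.0, 0.0, 0.0, 0.0]]
```

Call:
drive_tool([
  [[0.095,0.115,0.199,0],[0.095,0.115,0.199,0],[0.09,0.115,0.199,0],[0.08,0.11,0.19,0],[0,0,0,0]],
])

```text
time: 10.8
ee_pos: [0.5334, 0.1643, 0.2029]
tool_rot: [-0.164, 0.684, 0.151, 0.695]
force: [-0.3, -0.6, 0.2]
width: 0.0856
```

```bash
python3 - <<'E'
from h import *
line([.532,.157,.108],5,yaw=115.3)
for c in("side","top"):
    p,d=robot.camera(c);cv2.imwrite(f"pics/{c}1.png",p[:,:,::-1])
s=cv2.imread("pics/side1.png");t=cv2.imread("pics/top1.png")
cv2.imwrite("pics/c1.png",np.hstack([cv2.resize(s[190:310,220:340],(400,400),interpolation=cv2.INTER_CUBIC),cv2.resize(t[160:260,180:280],(400,400),interpolation=cv2.INTER_CUBIC)]))
E
```

```text
t 10.8 p [0.5334 0.1643 0.2029] r 0.558 w 0.0856 F [-0.3 -0.6  0.2] q [ 0.311  0.236 -0.215  1.106 -0.02  -0.139]
tx [ 0.019 -0.015 -1.   ] ty [-0.434  0.9   -0.022] tz [0.901 0.435 0.01 ] yaw ty 115.75
tilt 1.4 left [0. 0. 0.] -0.09
[[0.249, -0.01, -0.014, 0.003], [0.226, -0.009, -0.013, -0.0], [0.0, 0.0, 0.0, -0.0], [0.0, 0.0, 0.0, -0.0], [0.0, 0.0, 0.0, -0.0]]
```

View pics/c1.png

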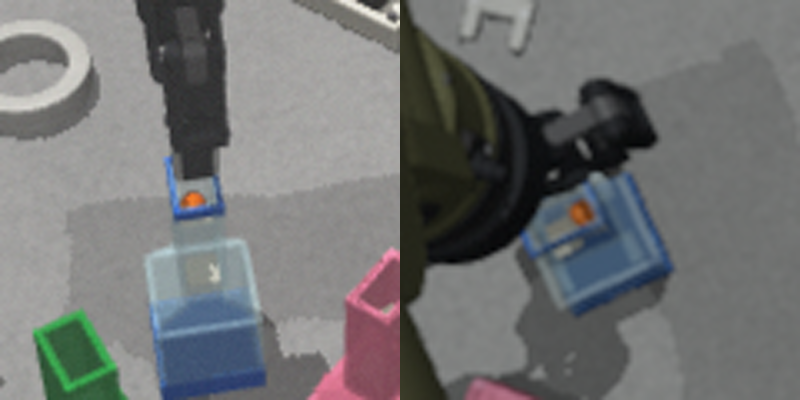

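Call:
drive_tool([
  [[0.245,-0.018,-0.014,0.003],[0.225,-0.017,-0.013,0],[0,0,0,0]],
])

```text
time: 11.2
ee_pos: [0.5333, 0.1491, 0.1139]
tool_rot: [-0.16, 0.682, 0.145, 0.698]
force: [-1.2, -0.3, 0.1]
width: 0.0856
```

```bash
python3 -c "
from h import *
line([.532,.157,.108],2,yaw=115.3)"
```

```text
t 11.2 p [0.5333 0.1491 0.1139] r 0.554 w 0.0856 F [-1.2 -0.3  0.1] q [ 0.286  0.286 -0.364  0.9   -0.022 -0.15 ]
tx [ 0.026 -0.016 -1.   ] ty [-0.421  0.906 -0.025] tz [0.906 0.422 0.017] yaw ty 114.94
tilt 1.75 left [0. 0. 0.] -0.0
[[0.029, 0.039, 0.01, -0.002], [0.0, 0.0, 0.0, -0.0]]
```

Call:
drive_tool([
  [[0.03,0.038,0.01,-0.002],[0,0,0,0]],
])

```text
time: 11.4
ee_pos: [0.5326, 0.156, 0.1111]
tool_rot: [-0.161, 0.681, 0.147, 0.699]
force: [-0.0, 0.0, 0.4]
width: 0.0855
```

Call:
drive_tool([
  [[0,0,0,0],[0,0,0,0],[0,0,0,0],[0,0,0,0]],
], hand=1)

```text
time: 11.8
ee_pos: [0.5366, 0.1576, 0.1178]
tool_rot: [-0.161, 0.678, 0.147, 0.702]
force: [1.0, 0.8, -1.7]
width: 0.0393
```

```bash
python3 -c "
from h import *
arc(.62,.3,5,turn=.04)"
```

```text
t 11.8 p [0.5366 0.1576 0.1178] r 0.559 w 0.0393 F [ 1.   0.8 -1.7] q [ 0.299  0.282 -0.36   0.896 -0.022 -0.141]
tx [ 0.038 -0.012 -0.999] ty [-0.425  0.905 -0.027] tz [0.904 0.426 0.03 ] yaw ty 115.17
az 16.4 tilt 2.29
[[-0.09, 0.2, 0.11, 0.04], [-0.09, 0.22, 0.07, 0.04], [-0.09, 0.23, 0.02, 0.04], [-0.09, 0.22, -0.07, 0.04], [-0.09, 0.18, -0.14, 0.04]]
```

Call:
drive_tool([
  [[-0.15,0,0,0],[-0.25,0,0,0],[-0.25,0,0,0],[-0.25,-0.02,0,0],[-0.2,0,0,0]],
])

```text
time: 12.3
ee_pos: [0.5245, 0.1549, 0.3364]
tool_rot: [-0.162, 0.684, 0.147, 0.696]
force: [0.8, 1.0, -1.4]
width: 0.0388
```

```bash
python3 - <<'E'
from h import *
p,d=robot.camera("side");cv2.imwrite("pics/side2.png",p[:,:,::-1])
cv2.imwrite("pics/c2.png",p[100:340,180:400,::-1])
arc(.62,.33,6,turn=-.045)
E
```

```text
t 12.35 p [0.5264 0.1558 0.3432] r 0.549 w 0.0392 F [0.1 1.2 3.3] q [ 0.301  0.174  0.025  1.397 -0.023 -0.139]
tx [ 0.03  -0.014 -0.999] ty [-0.426  0.904 -0.026] tz [0.904 0.426 0.021] yaw ty 115.21
az 16.5 tilt 1.92
[[0.05, 0.22, 0.1, -0.045], [0.01, 0.22, 0.11, -0.045], [-0.0, 0.22, 0.13, -0.045], [-0.01, 0.21, 0.14, -0.045], [-0.01, 0.22, 0.12, -0.045]]
```

View pics/c2.png

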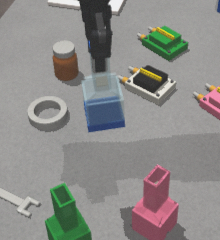

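The crop shows the bottle held upright in the jaws at about (100,100), clear of the table and the look-alikes. Next I swing to the left side while turning.

Call:
drive_tool([
  [[0.02,0.22,0.1,-0.045],[0.01,0.22,0.11,-0.045],[0,0.22,0.13,-0.045],[-0.01,0.21,0.14,-0.045],[-0.01,0.21,0.13,-0.045]],
])

```text
time: 12.85
ee_pos: [0.4787, 0.3941, 0.3386]
tool_rot: [-0.4, 0.583, 0.375, 0.6]
force: [0.9, 0.3, -2.3]
width: 0.0393
```

```bash
python3 -c "
from h import *
arc(.65,.33,6,turn=-.045)"
```

```text
t 12.85 p [0.4787 0.3941 0.3386] r 0.62 w 0.0393 F [ 0.9  0.3 -2.3] q [ 0.709  0.32   0.203  1.433 -0.037 -0.452]
tx [ 0.039 -0.015 -0.999] ty [-0.916  0.399 -0.042] tz [0.399 0.917 0.001] yaw ty 156.46
az 39.5 tilt 2.41
[[0.02, 0.19, 0.16, -0.045], [0.0, 0.19, 0.16, -0.045], [-0.01, 0.2, 0.15, -0.045], [-0.01, 0.2, 0.15, -0.045], [-0.01, 0.19, 0.16, -0.045]]
```

Call:
drive_tool([
  [[0.02,0.19,0.16,-0.045],[0,0.19,0.16,-0.045],[-0.01,0.2,0.15,-0.045],[-0.01,0.2,0.15,-0.045],[-0.01,0.19,0.16,-0.045]],
])

```text
time: 13.35
ee_pos: [0.3086, 0.5693, 0.3254]
tool_rot: [0.589, -0.41, -0.56, -0.414]
force: [-1.0, 0.7, -3.1]
width: 0.0392
```

```bash
python3 -c "
from h import *
line([.78*np.cos(1.37),.78*np.sin(1.37),.34],6,yaw=-102)"
```

```text
t 13.35 p [0.3086 0.5693 0.3254] r 0.648 w 0.0392 F [-1.   0.7 -3.1] q [ 1.096  0.396  0.28   1.456 -0.042 -0.801]
tx [ 0.037 -0.02  -0.999] ty [-0.947 -0.32  -0.029] tz [-0.319  0.947 -0.031] yaw ty -161.31
tilt 2.41 left [0. 0. 0.] -10.71
[[-0.024, 0.083, 0.235, -0.045], [-0.024, 0.049, 0.244, -0.045], [-0.024, 0.014, 0.248, -0.045], [-0.024, -0.021, 0.248, -0.045], [-0.024, -0.054, 0.235, -0.045], [0.0, 0.0, 0.0, -0.045]]
```

Call:
drive_tool([
  [[-0.024,0.083,0.235,-0.045],[-0.024,0.049,0.244,-0.045],[-0.024,0.014,0.248,-0.045],[-0.024,-0.021,0.248,-0.045],[-0.024,-0.054,0.235,-0.045]],
])

```text
time: 13.85
ee_pos: [0.1481, 0.7604, 0.3365]
tool_rot: [0.699, -0.182, -0.67, -0.172]
force: [0.4, 2.7, -1.6]
width: 0.0391
```

```bash
python3 -c "
from h import *
line([.9*np.cos(1.37),.9*np.sin(1.37),.45],5,yaw=-102)"
```

```text
t 13.85 p [0.1481 0.7604 0.3365] r 0.775 w 0.0391 F [ 0.4  2.7 -1.6] q [ 1.396  0.754  0.894  1.728 -0.04  -1.239]
tx [ 0.036 -0.025 -0.999] ty [-0.485 -0.874  0.004] tz [-0.874  0.485 -0.044] yaw ty -119.02
tilt 2.52 left [0. 0. 0.] 0.08
[[-0.17, -0.179, 0.039, -0.045], [-0.17, -0.183, 0.014, -0.045], [-0.17, -0.183, -0.012, -0.005], [-0.065, -0.07, -0.006, 0.0], [0.0, 0.0, 0.0, 0.0]]
```

Call:
drive_tool([
  [[-0.17,-0.18,0.04,-0.045],[-0.18,-0.19,0.01,-0.045],[-0.18,-0.18,0,0],[-0.18,-0.18,0,0],[-0.18,-0.18,0,0]],
])

```text
time: 14.35
ee_pos: [0.1335, 0.6632, 0.4399]
tool_rot: [0.713, -0.163, -0.68, -0.057]
force: [0.2, -0.2, -1.8]
width: 0.0392
```

```bash
python3 -c "
from h import *
arc(.9,.45,0)"
```

```text
t 14.35 p [0.1335 0.6632 0.4399] r 0.676 w 0.0392 F [ 0.2 -0.2 -1.8] q [ 1.396  0.811  1.248  2.157 -0.049 -1.429]
tx [ 0.022 -0.154 -0.988] ty [-0.309 -0.941  0.14 ] tz [-0.951  0.302 -0.069] yaw ty -108.19
az 78.6 tilt 8.97
[[-0.06, -0.09, 0.01, 0], [-0.01, -0.1, 0.01, 0], [-0.01, -0.1, 0.01, 0], [-0.01, -0.1, 0.01, 0], [-0.01, -0.1, 0.01, 0]]
```

```bash
cat > sim2.py <<'E'
from fit import *
lo=np.array([-.69,-1.03,-2.08])+.003;hi=np.array([1.73,1.25,2.16])-.003;vm=.07*np.array([2.39,3.01,3.14])
def pose(q):
    (p,),f=fk(q,P);return np.r_[p,f[0]]
def J(q):
    return np.array([(pose(q+1e-5*e)-pose(q-1e-5*e))/2e-5 for e in np.eye(3)]).T
def step(q,dx,dy,W=1.,lam=.02,N=50,gain=1.,mode="scale"):
    a=pose(q);f=a[2];tx=np.array([np.cos(f),-np.sin(f)]);ty=np.array([np.sin(f),np.cos(f)])
    d=.2*(dx*tx+dy*ty);n=np.linalg.norm(d);d*=min(1,.05/max(n,1e-9))
    tgt=np.r_[a[:2]+d,f];k=q.copy();w=np.array([1,1,W])
    for i in range(N):
        e=w*(tgt-pose(k));j=w[:,None]*J(k)
        k=np.clip(k+gain*j.T@np.linalg.solve(j@j.T+lam**2*np.eye(3),e),lo,hi)
    dd=k-q
    if mode=="scale":dd=dd/max(1,np.max(np.abs(dd)/vm))
    else:dd=np.clip(dd,-vm,vm)
    return q+dd
def show(q):
    a=pose(q);return np.r_[a[:2],90-np.degrees(a[2]),q].round(3)
def run(q,rows,**k):
    q=np.array(q,float)
    for a in rows:q=step(q,*a,**k)
    return q
D=[([.854,.836,1.559],[(0,.25)]*5,[1.135,1.246,1.587]),([1.135,1.246,1.587],[(-.25,0)]*3,[1.009,1.247,1.705]),([1.009,1.247,1.705],[(-.25,.25)]*3,[.927,1.248,1.671]),
([.92,1.249,2.156],[(-.18,.18)]*5,[.831,1.25,2.157]),([.831,1.25,2.157],[(-.18,.18)]*5,[.746,1.249,2.157]),([.754,.894,1.728],[(-.18,.18)]*5,[.811,1.248,2.157]),([.661,.859,2.009],[(-.06,.24)]*5,[.92,1.249,2.156])]
if __name__=="__main__":
  for kw in [dict(N=1),dict(N=5),dict(N=50),dict(N=50,W=.3),dict(N=50,W=3),dict(N=50,lam=.1),dict(N=50,lam=.3),dict(N=200,lam=.3)]:
    for mode in("scale","clip"):
        print(kw,mode,round(float(sum(np.abs(run(a,r,mode=mode,**kw)-b).sum() for a,r,b in D)),3),[run(a,r,mode=mode,**kw).round(2).tolist() for a,r,b in D])
E
python3 sim2.py
```

```text
{'N': 1} scale 6.022 [[1.64, 1.24, 2.13], [1.48, 1.25, 2.12], [1.51, 1.25, 2.08], [1.73, 1.25, 2.16], [1.67, 1.25, 2.16], [1.52, 1.24, 2.14], [1.45, 1.24, 2.15]]
{'N': 1} clip 6.315 [[1.69, 1.25, 2.16], [1.49, 1.25, 2.16], [1.51, 1.25, 2.16], [1.73, 1.25, 2.16], [1.67, 1.25, 2.16], [1.59, 1.25, 2.16], [1.5, 1.25, 2.16]]
{'N': 5} scale 6.216 [[1.68, 1.24, 2.15], [1.54, 1.25, 2.12], [1.51, 1.25, 2.09], [1.73, 1.25, 2.16], [1.67, 1.25, 2.16], [1.58, 1.24, 2.15], [1.47, 1.24, 2.15]]
{'N': 5} clip 6.37 [[1.69, 1.25, 2.16], [1.55, 1.25, 2.16], [1.51, 1.25, 2.16], [1.73, 1.25, 2.16], [1.67, 1.25, 2.16], [1.59, 1.25, 2.16], [1.5, 1.25, 2.16]]
{'N': 50} scale 4.973 [[1.5, 1.25, 2.16], [1.32, 1.25, 2.16], [1.18, 1.13, 2.11], [1.73, 1.25, 2.16], [1.45, 1.25, 2.16], [1.47, 1.25, 2.16], [1.12, 1.25, 2.16]]
{'N': 50} clip 5.141 [[1.49, 1.25, 2.16], [1.36, 1.25, 2.16], [1.33, 1.25, 2.16], [1.73, 1.25, 2.16], [1.45, 1.25, 2.16], [1.57, 1.25, 2.16], [1.07, 1.25, 2.16]]
{'N': 50, 'W': 0.3} scale 6.016 [[1.66, 1.24, 2.15], [1.43, 1.25, 2.16], [1.36, 1.25, 2.13], [1.73, 1.25, 2.16], [1.67, 1.25, 2.16], 
[... 888 characters left out ...]
2.16]]
{'N': 50, 'lam': 0.3} scale 0.925 [[1.15, 1.25, 1.67], [1.0, 1.25, 1.73], [0.97, 1.25, 1.75], [0.95, 1.25, 2.15], [0.86, 1.25, 2.15], [0.89, 1.25, 1.95], [0.98, 1.25, 2.08]]
{'N': 50, 'lam': 0.3} clip 1.117 [[1.22, 1.25, 1.75], [1.0, 1.25, 1.73], [0.97, 1.25, 1.75], [0.95, 1.25, 2.15], [0.86, 1.25, 2.15], [0.97, 1.25, 2.02], [1.03, 1.25, 2.1]]
{'N': 200, 'lam': 0.3} scale 0.927 [[1.15, 1.25, 1.67], [1.0, 1.25, 1.73], [0.97, 1.25, 1.75], [0.95, 1.25, 2.15], [0.86, 1.25, 2.15], [0.89, 1.25, 1.95], [0.98, 1.25, 2.08]]
{'N': 200, 'lam': 0.3} clip 1.122 [[1.22, 1.25, 1.75], [1.0, 1.25, 1.73], [0.97, 1.25, 1.75], [0.95, 1.25, 2.15], [0.86, 1.25, 2.15], [0.97, 1.25, 2.02], [1.03, 1.25, 2.1]]
```

```bash
cat > cmp.py <<'E'
import sim,sim2,numpy as np
for L in(.5,.7,1,1.5,3):
    print(L,[sim.run(a,r,L).round(2).tolist() for a,r,b in sim2.D],round(sum(np.abs(sim.run(a,r,L)-b).sum() for a,r,b in sim2.D),2))
print([b for *_,b in sim2.D])
E
python3 cmp.py
```

```text
0.5 [[1.1, 1.25, 1.55], [0.98, 1.25, 1.69], [0.89, 1.25, 1.63], [0.84, 1.25, 2.0], [0.75, 1.25, 2.0], [0.82, 1.25, 1.82], [0.92, 1.25, 1.99]] 1.05
0.7 [[1.11, 1.25, 1.6], [0.99, 1.25, 1.71], [0.91, 1.25, 1.68], [0.88, 1.25, 2.06], [0.79, 1.25, 2.06], [0.84, 1.25, 1.87], [0.94, 1.25, 2.03]] 0.85
1 [[1.12, 1.25, 1.64], [0.99, 1.25, 1.72], [0.92, 1.25, 1.73], [0.9, 1.25, 2.1], [0.81, 1.25, 2.1], [0.86, 1.25, 1.91], [0.95, 1.25, 2.06]] 0.85
1.5 [[1.13, 1.25, 1.67], [0.99, 1.25, 1.73], [0.93, 1.25, 1.75], [0.92, 1.25, 2.12], [0.83, 1.25, 2.12], [0.87, 1.25, 1.94], [0.96, 1.25, 2.07]] 0.86
3 [[1.14, 1.25, 1.68], [0.99, 1.25, 1.73], [0.93, 1.25, 1.77], [0.93, 1.25, 2.14], [0.84, 1.25, 2.14], [0.88, 1.25, 1.95], [0.97, 1.25, 2.08]] 0.88
[[1.135, 1.246, 1.587], [1.009, 1.247, 1.705], [0.927, 1.248, 1.671], [0.831, 1.25, 2.157], [0.746, 1.249, 2.157], [0.811, 1.248, 2.157], [0.92, 1.249, 2.156]]
```

Call:
drive_tool([
  [[0.17,-0.16,0.02,0],[0.17,-0.16,0.02,0],[0.17,-0.16,0.02,0],[0.15,-0.18,0.02,0],[0.1,-0.2,0.02,0]],
])

```text
time: 14.85
ee_pos: [0.1703, 0.7919, 0.2657]
tool_rot: [0.714, -0.148, -0.68, -0.073]
force: [0.2, 0.4, -2.7]
width: 0.0391
```

```bash
python3 -c "
from h import *
arc(.9,.25,0)"
```

```text
t 14.85 p [0.1703 0.7919 0.2657] r 0.81 w 0.0391 F [ 0.2  0.4 -2.7] q [ 1.38   1.024  1.248  1.9   -0.052 -1.445]
tx [ 0.031 -0.112 -0.993] ty [-0.31  -0.946  0.097] tz [-0.95   0.305 -0.064] yaw ty -108.16
az 77.9 tilt 6.69
[[0.07, -0.11, 0.01, 0], [-0.01, -0.1, 0.01, 0], [-0.01, -0.1, 0.01, 0], [-0.01, -0.1, 0.01, 0], [-0.01, -0.05, 0.0, 0]]
```

Call:
drive_tool([
  [[0,-0.25,0.02,0],[0,-0.25,0.02,0],[0,-0.25,0.02,0]],
])

```text
time: 15.15
ee_pos: [0.1917, 0.8577, 0.2092]
tool_rot: [0.717, -0.115, -0.679, -0.105]
force: [-0.0, -0.7, -2.0]
width: 0.0393
```

```bash
python3 -c "
from h import *
arc(.9,.25,0)"
```

```text
t 15.15 p [0.1917 0.8577 0.2092] r 0.879 w 0.0393 F [-0.  -0.7 -2. ] q [ 1.371  1.086  1.248  1.744 -0.054 -1.458]
tx [ 0.051 -0.022 -0.998] ty [-0.307 -0.952  0.005] tz [-0.95   0.307 -0.055] yaw ty -107.9
az 77.4 tilt 3.16
[[-0.1, -0.1, 0.0, 0], [-0.1, -0.01, -0.0, 0], [-0.0, 0.0, -0.0, 0], [0.0, 0.0, 0.0, 0], [0.0, 0.0, 0.0, 0]]
```

Call:
drive_tool([
  [[-0.1,-0.23,0.01,0],[-0.1,-0.23,0.01,0],[-0.1,-0.23,0.01,0],[-0.1,-0.23,0.01,0]],
])

```text
time: 15.55
ee_pos: [0.2139, 0.914, 0.2333]
tool_rot: [0.719, -0.061, -0.675, -0.156]
force: [0.4, -0.1, -2.1]
width: 0.0388
```

```bash
python3 -c "
from h import *
arc(.9,.25,0)"
```

```text
t 15.55 p [0.2139 0.914  0.2333] r 0.939 w 0.0388 F [ 0.4 -0.1 -2.1] q [ 1.36   1.064  1.248  1.618 -0.055 -1.475]
tx [ 0.083  0.122 -0.989] ty [-0.299 -0.944 -0.141] tz [-0.951  0.307 -0.041] yaw ty -107.56
az 76.8 tilt 8.47
[[-0.1, 0.09, -0.01, 0], [-0.01, 0.09, -0.01, 0], [0.0, 0.0, 0.0, 0], [0.0, 0.0, 0.0, 0], [0.0, 0.0, 0.0, 0]]
```

Call:
drive_tool([
  [[-0.1,-0.23,0.02,0],[-0.1,-0.23,0.02,0],[-0.1,-0.23,0.02,0],[-0.1,-0.23,0.02,0],[-0.1,-0.23,0.02,0]],
])

```text
time: 16.05
ee_pos: [0.2249, 0.977, 0.3116]
tool_rot: [0.715, 0.013, -0.661, -0.225]
force: [-0.8, 0.3, -2.1]
width: 0.0392
```

```bash
python3 -c "
from h import *
arc(.9,.25,0)"
```

```text
t 16.05 p [0.2249 0.977  0.3116] r 1.003 w 0.0392 F [-0.8  0.3 -2.1] q [ 1.363  0.999  1.249  1.478 -0.057 -1.483]
tx [ 0.125  0.316 -0.94 ] ty [-0.278 -0.899 -0.339] tz [-0.952  0.304 -0.024] yaw ty -107.2
az 77.0 tilt 19.87
[[0.06, 0.13, -0.01, 0], [0.06, 0.13, -0.01, 0], [0.06, 0.13, -0.01, 0], [-0.03, 0.1, -0.01, 0], [-0.03, 0.09, -0.01, 0]]
```

Call:
drive_tool([
  [[-0.1,-0.23,0.02,0],[-0.1,-0.23,0.02,0],[-0.1,-0.23,0.02,0],[-0.1,-0.23,0.02,0],[-0.1,-0.23,0.02,0]],
])

```text
time: 16.55
ee_pos: [0.2277, 1.0181, 0.4222]
tool_rot: [0.705, 0.087, -0.642, -0.289]
force: [-0.0, 0.6, -1.9]
width: 0.0395
```

Call:
drive_tool([
  [[-0.1,-0.23,0.02,0],[-0.1,-0.23,0.02,0]],
])

```text
time: 16.75
ee_pos: [0.227, 1.0272, 0.473]
tool_rot: [0.699, 0.115, -0.632, -0.314]
force: [-0.2, -0.5, -2.4]
width: 0.0395
```

```bash
python3 -c "
from h import *
arc(.45,.4,-4)"
```

```text
t 16.75 p [0.227  1.0272 0.473 ] r 1.052 w 0.0395 F [-0.2 -0.5 -2.4] q [ 1.372  0.874  1.249  1.325 -0.06  -1.492]
tx [ 0.174  0.557 -0.812] ty [-0.236 -0.777 -0.584] tz [-0.956  0.293 -0.003] yaw ty -106.91
az 77.5 tilt 35.7
[[0.02, 0.08, -0.24, 0], [0.02, 0.09, -0.23, 0], [0.01, 0.1, -0.23, 0], [0.0, 0.11, -0.22, 0], [-0.0, 0.12, -0.22, 0]]
```

```bash
python3 -c "
from h import *
line([.42,.25,.43],5)"
```

```text
t 16.75 p [0.227  1.0272 0.473 ] r 1.052 w 0.0395 F [-0.2 -0.5 -2.4] q [ 1.372  0.874  1.249  1.325 -0.06  -1.492]
tx [ 0.174  0.557 -0.812] ty [-0.236 -0.777 -0.584] tz [-0.956  0.293 -0.003] yaw ty -106.91
tilt 35.7 left [ 0.1329 -0.5349 -0.0296] 0.0
[[-0.114, 0.182, -0.128, 0.0], [-0.114, 0.182, -0.128, 0.0], [-0.114, 0.182, -0.128, 0.0], [-0.114, 0.182, -0.128, 0.0], [-0.114, 0.182, -0.128, 0.0]]
```

Call:
drive_tool([
  [[-0.114,0.182,-0.128,0],[-0.114,0.182,-0.128,0],[-0.114,0.182,-0.128,0],[-0.114,0.182,-0.128,0],[-0.114,0.182,-0.128,0]],
])

```text
time: 17.25
ee_pos: [0.2757, 0.836, 0.4703]
tool_rot: [0.697, 0.123, -0.631, -0.317]
force: [1.1, 0.3, -1.9]
width: 0.0387
```

```bash
python3 -c "
from h import *
line([.42,.25,.43],5)
"
```

```text
t 17.25 p [0.2757 0.836  0.4703] r 0.88 w 0.0387 F [ 1.1  0.3 -1.9] q [ 1.245  0.313  0.283  0.901  0.018 -1.6  ]
tx [ 0.173  0.571 -0.802] ty [-0.229 -0.769 -0.597] tz [-0.958  0.287 -0.002] yaw ty -106.59
tilt 36.66 left [ 0.0846 -0.3437 -0.0236] 0.0
[[-0.115, 0.182, -0.127, 0.0], [-0.115, 0.182, -0.127, 0.0], [-0.115, 0.182, -0.127, 0.0], [-0.115, 0.182, -0.127, 0.0], [-0.115, 0.182, -0.127, 0.0]]
```

Call:
drive_tool([
  [[-0.115,0.182,-0.127,0],[-0.115,0.182,-0.127,0],[-0.115,0.182,-0.127,0],[-0.115,0.182,-0.127,0],[-0.115,0.182,-0.127,0]],
])

```text
time: 17.75
ee_pos: [0.3336, 0.593, 0.4605]
tool_rot: [0.698, 0.128, -0.627, -0.321]
force: [0.2, -0.0, -1.9]
width: 0.0387
```

```bash
python3 - <<'E'
from h import *
for c in("side","top"):
    p,d=robot.camera(c);cv2.imwrite(f"pics/{c}3.png",p[:,:,::-1])
line([.42,.25,.43],5,yaw=74)
E
```

```text
t 17.85 p [0.3349 0.5898 0.4606] r 0.678 w 0.039 F [ 1.3  0.5 -1.8] q [ 0.968 -0.079 -0.187  0.831  0.177 -1.821]
tx [ 0.184  0.578 -0.795] ty [-0.228 -0.762 -0.607] tz [-0.956  0.292 -0.008] yaw ty -106.65
tilt 37.35 left [ 0.0246 -0.0982 -0.0089] 138.85
[[-0.111, 0.183, -0.128, 0.045], [-0.111, 0.164, -0.153, 0.045], [-0.111, 0.14, -0.174, 0.045], [-0.111, 0.114, -0.192, 0.045], [-0.111, 0.086, -0.207, 0.045]]
```

View pics/side3.png

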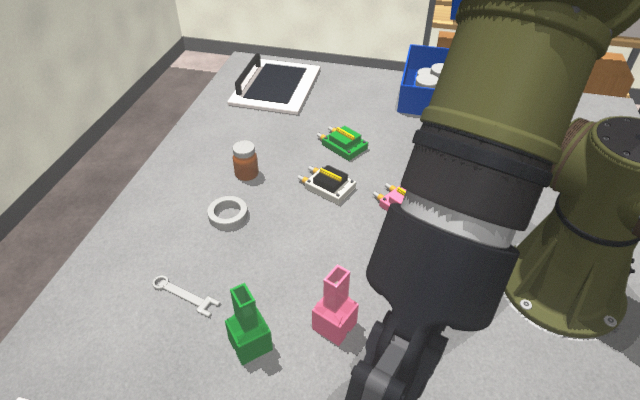

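View pics/top3.png

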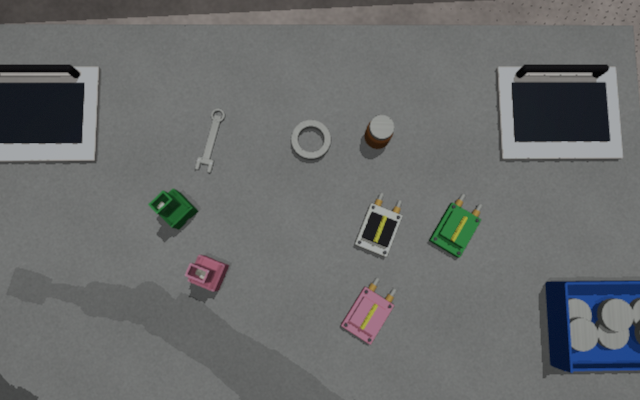

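Call:
drive_tool([
  [[-0.11,0.183,-0.128,0],[-0.11,0.183,-0.128,0.045],[-0.11,0.164,-0.153,0.045],[-0.11,0.14,-0.174,0.045],[-0.11,0.114,-0.192,0.045]],
])

```text
time: 18.35
ee_pos: [0.3928, 0.3534, 0.4441]
tool_rot: [-0.579, 0.051, 0.634, 0.511]
force: [1.2, -0.4, -2.1]
width: 0.0391
```

```bash
python3 - <<'E'
from h import *
p,d=robot.camera("side");cv2.imwrite(f"pics/side4.png",p[:,:,::-1])
line([.43,.05,.43],5,yaw=74)
E
```

```text
t 18.4 p [0.3958 0.3462 0.4424] r 0.526 w 0.0394 F [-1.3 -3.6 -4.7] q [ 0.436 -0.28  -0.37   0.988  0.459 -1.704]
tx [ 0.198  0.581 -0.79 ] ty [-0.716 -0.465 -0.521] tz [-0.67   0.668  0.324] yaw ty -147.02
tilt 37.85 left [ 0.0056 -0.048  -0.002 ] 98.48
[[-0.13, 0.1, -0.188, 0.045], [-0.13, 0.073, -0.201, 0.045], [-0.13, 0.044, -0.209, 0.045], [-0.13, 0.014, -0.213, 0.045], [-0.13, -0.016, -0.213, 0.045]]
```

View pics/side4.png

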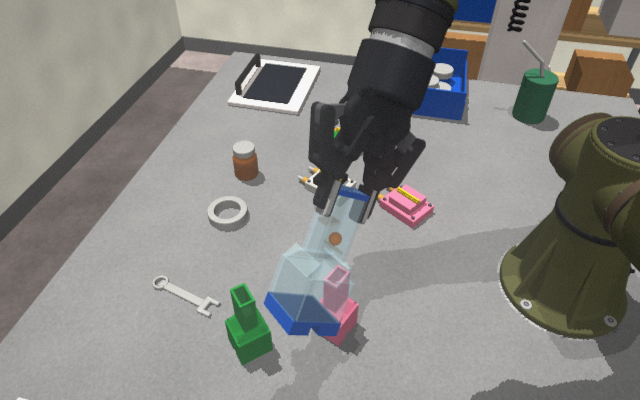

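The side view shows the ball at (335,239) low in the neck, so it's on the lower rib. I'll keep turning and swinging.

Call:
drive_tool([
  [[-0.13,0.1,-0.188,0.045],[-0.13,0.073,-0.201,0.045],[-0.13,0.044,-0.209,0.045],[-0.13,0.014,-0.213,0.045],[-0.13,-0.016,-0.213,0.045]],
])

```text
time: 18.9
ee_pos: [0.4236, 0.105, 0.4389]
tool_rot: [-0.367, 0.269, 0.566, 0.687]
force: [1.9, -0.2, -3.2]
width: 0.0392
```

```bash
python3 -c "
from h import *
line([.40,-.2,.42],5,yaw=72)
"
```

```text
t 18.9 p [0.4236 0.105  0.4389] r 0.436 w 0.0392 F [ 1.9 -0.2 -3.2] q [-0.242 -0.181 -0.273  1.391  0.662 -1.76 ]
tx [ 0.214  0.58  -0.786] ty [-0.976  0.088 -0.2  ] tz [-0.047  0.81   0.585] yaw ty 174.83
tilt 38.2 left [-0.0044 -0.0562 -0.0035] 62.33
[[-0.136, -0.0, -0.21, 0.045], [-0.136, -0.03, -0.207, 0.045], [-0.136, -0.059, -0.201, 0.045], [-0.136, -0.086, -0.191, 0.045], [-0.136, -0.112, -0.177, 0.045]]
```

Call:
drive_tool([
  [[-0.136,0,-0.21,0.045],[-0.136,-0.03,-0.207,0.045],[-0.136,-0.059,-0.2,0.045],[-0.136,-0.086,-0.19,0.045],[-0.136,-0.112,-0.177,0.045]],
])

```text
time: 19.4
ee_pos: [0.4046, -0.1448, 0.4285]
tool_rot: [-0.107, 0.451, 0.427, 0.776]
force: [1.1, 0.1, -2.6]
width: 0.0391
```

```bash
python3 -c "
from h import *
line([.22,-.36,.4],5,yaw=69)
"
```

```text
t 19.4 p [ 0.4046 -0.1448  0.4285] r 0.43 w 0.0391 F [ 1.1  0.1 -2.6] q [-0.79   0.115 -0.02   1.733  0.595 -1.702]
tx [ 0.228  0.567 -0.792] ty [-0.76   0.612  0.22 ] tz [0.609 0.552 0.57 ] yaw ty 141.14
tilt 37.64 left [-0.0227 -0.0264 -0.0035] 31.64
[[-0.124, 0.002, -0.217, 0.045], [-0.124, -0.029, -0.215, 0.045], [-0.124, -0.059, -0.209, 0.045], [-0.124, -0.088, -0.199, 0.045], [-0.124, -0.115, -0.184, 0.045]]
```

Call:
drive_tool([
  [[-0.124,0.002,-0.217,0.045],[-0.124,-0.03,-0.215,0.045],[-0.124,-0.06,-0.209,0.045],[-0.124,-0.088,-0.199,0.045],[-0.12,-0.115,-0.184,0.045]],
])

```text
time: 19.9
ee_pos: [0.247, -0.3379, 0.4046]
tool_rot: [0.168, 0.575, 0.232, 0.767]
force: [1.2, -1.4, -2.3]
width: 0.0385
```

```bash
python3 -c "
from h import *
line([-.02,-.4,.36],5,yaw=69)
"
```

```text
t 19.9 p [ 0.247  -0.3379  0.4046] r 0.419 w 0.0385 F [ 1.2 -1.4 -2.3] q [-1.254  0.321  0.168  1.928  0.402 -1.456]
tx [ 0.232  0.549 -0.803] ty [-0.163  0.836  0.524] tz [0.959 0.01  0.283] yaw ty 101.05
tilt 36.57 left [-0.0266 -0.0062 -0.0044] 0.01
[[-0.054, -0.029, -0.242, 0.045], [-0.054, -0.062, -0.236, 0.045], [-0.054, -0.095, -0.225, 0.045], [-0.054, -0.126, -0.209, 0.043], [-0.054, -0.153, -0.19, 0.0]]
```

Call:
drive_tool([
  [[-0.054,-0.03,-0.24,0.045],[-0.054,-0.062,-0.236,0.045],[-0.054,-0.095,-0.225,0.045],[-0.054,-0.126,-0.21,0.043],[-0.054,-0.153,-0.19,0]],
])

```text
time: 20.4
ee_pos: [0.0079, -0.4019, 0.3648]
tool_rot: [0.371, 0.619, 0.05, 0.69]
force: [0.8, 0.3, -2.8]
width: 0.0392
```

```bash
python3 - <<'E'
from h import *
for c in("side",):
    p,d=robot.camera(c);cv2.imwrite(f"pics/{c}5.png",p[:,:,::-1])
line([-.16,-.38,.36],5,yaw=67)
E
```

```text
t 20.45 p [ 0.0012 -0.4029  0.3627] r 0.403 w 0.0388 F [-3.8 -0.1 -3.4] q [-1.697  0.414  0.205  1.955  0.158 -1.262]
tx [ 0.225  0.528 -0.819] ty [0.394 0.719 0.572] tz [ 0.891 -0.452 -0.046] yaw ty 61.29
tilt 35.04 left [0. 0. 0.] 0.05
[[-0.034, -0.075, -0.236, -0.032], [-0.034, -0.051, -0.242, 0.0], [-0.034, -0.051, -0.242, 0.0], [-0.009, -0.013, -0.062, 0.0], [0.0, 0.0, 0.0, 0.0]]
```

View pics/side5.png

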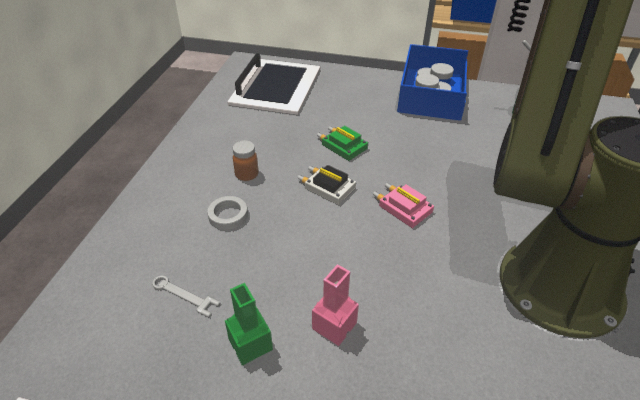

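Call:
drive_tool([
  [[-0.034,-0.075,-0.236,-0.03],[-0.034,-0.051,-0.242,0],[-0.034,-0.051,-0.242,0],[-0.1,-0.04,-0.08,0],[-0.25,0,0,0]],
])

```text
time: 20.95
ee_pos: [-0.1791, -0.4224, 0.4101]
tool_rot: [0.333, 0.62, 0.074, 0.707]
force: [0.5, -2.9, -0.9]
width: 0.0394
```

```bash
python3 - <<'E'
from h import *
line([-.16,-.38,.36],1,yaw=67)
E
```

```text
t 20.95 p [-0.1791 -0.4224  0.4101] r 0.459 w 0.0394 F [ 0.5 -2.9 -0.9] q [-1.973e+00  5.610e-01  5.450e-01  2.152e+00  2.000e-03 -1.588e+00]
tx [ 0.222  0.517 -0.827] ty [0.308 0.768 0.562] tz [ 0.925 -0.379  0.011] yaw ty 68.16
tilt 34.21 left [ 0.0051  0.0114 -0.0135] 0.08
[[0.247, 0.038, 0.004, 0.006]]
```

Call:
drive_tool([
  [[-0.25,0,0,0],[-0.25,0,0,0],[-0.25,0,0,0],[-0.25,0,0,0],[-0.25,0,0,0]],
])

```text
time: 21.45
ee_pos: [-0.1959, -0.4599, 0.466]
tool_rot: [0.268, 0.651, 0.002, 0.71]
force: [0.3, -0.3, -2.2]
width: 0.0395
```

```bash
python3 - <<'E'
from h import *
line([-.16,-.38,.36],1,yaw=67)
E
```

```text
t 21.45 p [-0.1959 -0.4599  0.466 ] r 0.5 w 0.0395 F [ 0.3 -0.3 -2.2] q [-1.974e+00  5.210e-01  7.130e-01  2.156e+00  1.000e-03 -1.588e+00]
tx [ 0.151  0.352 -0.924] ty [0.347 0.856 0.383] tz [ 0.926 -0.378  0.008] yaw ty 67.95
tilt 22.53 left [ 0.0228  0.0508 -0.0675] 0.05
[[0.239, 0.073, 0.004, 0.005]]
```

Call:
drive_tool([
  [[-0.25,0,0,0],[-0.25,0,0,0],[-0.25,0,0,0],[-0.25,0,0,0],[-0.25,0,0,0]],
])

```text
time: 21.95
ee_pos: [-0.1947, -0.458, 0.5416]
tool_rot: [0.205, 0.675, -0.065, 0.706]
force: [-0.4, 0.2, -3.4]
width: 0.0393
```

Call:
drive_tool([
  [[-0.25,0,0,0],[-0.25,0,0,0],[-0.25,0,0,0]],
])

```text
time: 22.25
ee_pos: [-0.1892, -0.4449, 0.59]
tool_rot: [0.166, 0.686, -0.104, 0.7]
force: [-0.5, 0.4, -1.9]
width: 0.0393
```

```bash
python3 - <<'E'
from h import *
line([-.16,-.38,.36],1,yaw=67)
E
```

```text
t 22.25 p [-0.1892 -0.4449  0.59  ] r 0.483 w 0.0393 F [-0.5  0.4 -1.9] q [-1.974e+00  3.400e-01  8.360e-01  2.157e+00  1.000e-03 -1.588e+00]
tx [ 0.036  0.082 -0.996] ty [0.374 0.923 0.09 ] tz [ 0.927 -0.376  0.003] yaw ty 67.92
tilt 5.14 left [ 0.0231  0.0514 -0.1822] 0.02
[[0.244, 0.052, 0.002, 0.005]]
```

Call:
drive_tool([
  [[-0.25,0,0,0],[-0.25,0,0,0],[0,0,0,0]],
])

```text
time: 22.55
ee_pos: [-0.1831, -0.4302, 0.6261]
tool_rot: [0.138, 0.693, -0.133, 0.695]
force: [-0.9, 0.5, -2.2]
width: 0.039
```

```bash
python3 - <<'E'
from h import *
line([.25,-.35,.45],5,yaw=67.4)
E
```

```text
t 22.55 p [-0.1831 -0.4302  0.6261] r 0.468 w 0.039 F [-0.9  0.5 -2.2] q [-1.974e+00  2.790e-01  8.600e-01  2.158e+00  1.000e-03 -1.588e+00]
tx [ 0.004  0.006 -1.   ] ty [0.376 0.927 0.007] tz [ 0.927 -0.376  0.001] yaw ty 67.9
tilt 0.39 left [ 0.2048  0.0379 -0.0833] -0.04
[[0.094, 0.124, 0.195, 0.003], [0.094, 0.126, 0.194, -0.0], [0.094, 0.126, 0.194, -0.0], [0.094, 0.126, 0.194, -0.0], [0.094, 0.126, 0.194, -0.0]]
```

Call:
drive_tool([
  [[0.094,0.125,0.195,0.003],[0.094,0.126,0.194,0],[0.094,0.126,0.194,0],[0.094,0.126,0.194,0],[0.094,0.126,0.194,0]],
])

```text
time: 23.05
ee_pos: [0.042, -0.3919, 0.5277]
tool_rot: [0.146, 0.692, -0.141, 0.693]
force: [0.2, -1.6, -2.2]
width: 0.0394
```

```bash
python3 - <<'E'
from h import *
line([.3,-.33,.45],5,yaw=67.4)
E
```

```text
t 23.05 p [ 0.042  -0.3919  0.5277] r 0.394 w 0.0394 F [ 0.2 -1.6 -2.2] q [-1.466 -0.017  0.243  1.838  0.003 -1.058]
tx [ 0.002  0.007 -1.   ] ty [0.397 0.918 0.007] tz [ 0.918 -0.397 -0.001] yaw ty 66.6
tilt 0.43 left [ 0.0247  0.0059 -0.0075] -0.08
[[0.071, 0.144, 0.192, -0.004], [0.071, 0.141, 0.194, -0.0], [0.071, 0.141, 0.194, -0.0], [0.071, 0.141, 0.194, -0.0], [0.071, 0.141, 0.194, -0.0]]
```

Call:
drive_tool([
  [[0.08,0.144,0.192,-0.004],[0.08,0.141,0.194,0],[0.08,0.141,0.194,0],[0.08,0.141,0.194,0],[0.08,0.141,0.194,0]],
])

```text
time: 23.55
ee_pos: [0.2705, -0.333, 0.4452]
tool_rot: [0.144, 0.695, -0.134, 0.692]
force: [-0.4, -0.6, -2.3]
width: 0.039
```

```bash
python3 - <<'E'
from h import *
line([.508,-.174,.25],5,yaw=67.4)
E
```

```text
t 23.55 p [ 0.2705 -0.333   0.4452] r 0.429 w 0.039 F [-0.4 -0.6 -2.3] q [-0.894 -0.     0.064  1.647  0.007 -0.498]
tx [-0.002  0.014 -1.   ] ty [0.386 0.923 0.012] tz [ 0.923 -0.386 -0.007] yaw ty 67.31
tilt 0.82 left [ 0.0659  0.0441 -0.0542] 0.09
[[0.142, 0.17, 0.115, -0.001], [0.142, 0.17, 0.116, 0.0], [0.142, 0.17, 0.116, 0.0], [0.142, 0.17, 0.116, 0.0], [0.142, 0.17, 0.116, 0.0]]
```

Call:
drive_tool([
  [[0.142,0.17,0.115,0],[0.142,0.17,0.115,0],[0.142,0.17,0.115,0],[0.142,0.17,0.115,0],[0.142,0.17,0.115,0]],
])

```text
time: 24.05
ee_pos: [0.4397, -0.2177, 0.302]
tool_rot: [0.144, 0.697, -0.133, 0.69]
force: [0.6, -0.8, -1.9]
width: 0.0389
```

```bash
python3 - <<'E'
from h import *
line([.508,-.174,.23],3,yaw=67.4)
for c in("side","top"):
    p,d=robot.camera(c);cv2.imwrite(f"pics/{c}6.png",p[:,:,::-1])
E
```

```text
t 24.05 p [ 0.4397 -0.2177  0.302 ] r 0.491 w 0.0389 F [ 0.6 -0.8 -1.9] q [-0.468  0.099 -0.154  1.332  0.012 -0.074]
tx [-0.008  0.017 -1.   ] ty [0.384 0.923 0.013] tz [ 0.923 -0.384 -0.014] yaw ty 67.42
tilt 1.06 left [0. 0. 0.] 0.02
[[0.166, 0.151, 0.109, 0.0], [0.166, 0.151, 0.109, 0.0], [0.028, 0.025, 0.018, 0.0]]
```

View pics/side6.png

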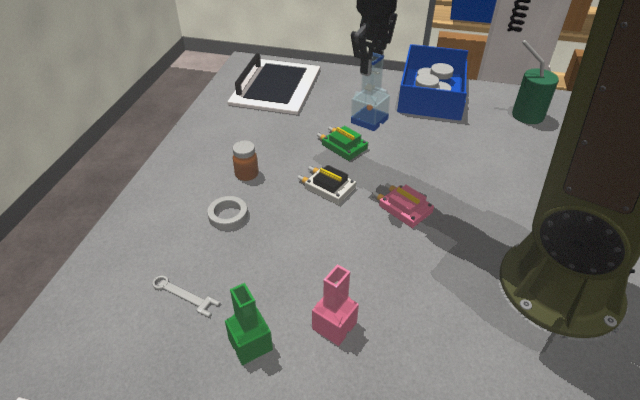

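View pics/top6.png

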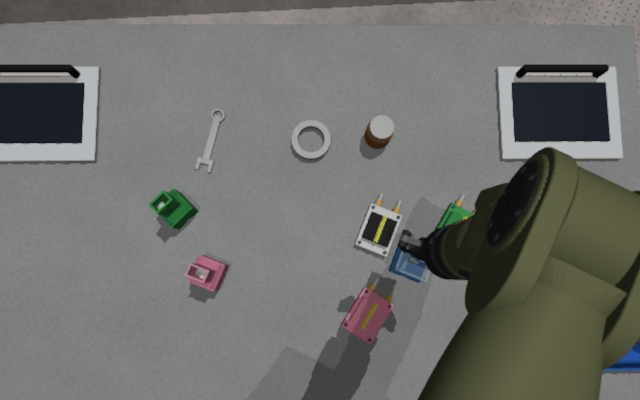

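The side view shows the ball in the belly at (370,106). Next I go over the black pad.

Call:
drive_tool([
  [[0.16,0.151,0.109,0],[0.16,0.151,0.109,0],[0.06,0.025,0.018,0],[0,0,0,0]],
])

```text
time: 24.55
ee_pos: [0.5042, -0.1716, 0.221]
tool_rot: [0.142, 0.702, -0.13, 0.686]
force: [-0.1, 0.7, -1.9]
width: 0.0392
```

```bash
python3 - <<'E'
from h import *
line([.508,-.174,.23],1,yaw=67.4)
for c in("side","top"):
    p,d=robot.camera(c);cv2.imwrite(f"pics/{c}7.png",p[:,:,::-1])
s=cv2.imread("pics/side7.png");t=cv2.imread("pics/top7.png")
cv2.imwrite("pics/c7.png",np.hstack([cv2.resize(s[110:210,280:380],(400,400),interpolation=cv2.INTER_CUBIC),cv2.resize(t[180:280,330:430],(400,400),interpolation=cv2.INTER_CUBIC)]))
E
```

```text
t 24.55 p [ 0.5042 -0.1716  0.221 ] r 0.533 w 0.0392 F [-0.1  0.7 -1.9] q [-0.337  0.213 -0.202  1.18   0.014  0.051]
tx [-0.019  0.021 -1.   ] ty [0.378 0.926 0.012] tz [ 0.925 -0.378 -0.026] yaw ty 67.76
tilt 1.65 left [0. 0. 0.] -0.0
[[-0.046, -0.003, 0.021, 0.002]]
```

View pics/c7.png

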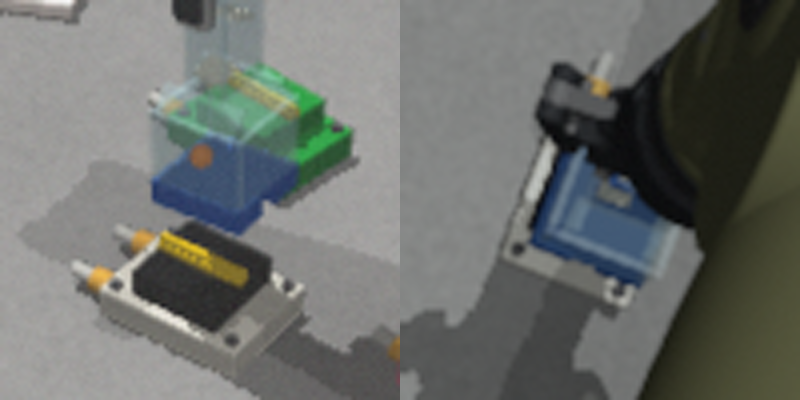

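```bash
cat > ov.py <<'E'
from h import *
def rect(cx,cy,yaw,z,hx=.03,hy=.03,off=(0,0)):
    c,s=np.cos(np.radians(yaw)),np.sin(np.radians(yaw));A=np.array([[c,-s],[s,c]])
    q=np.array([[1,1],[-1,1],[-1,-1],[1,-1]])*[hx,hy]+off
    return np.c_[q@A.T+[cx,cy],np.full(4,z)]
def overlay(cam,fn,rs,x0,y0,w,h,sc,out):
    im=cv2.resize(cv2.imread(fn)[y0:y0+h,x0:x0+w],None,fx=sc,fy=sc,interpolation=cv2.INTER_CUBIC)
    for P3,col in rs:
        uv=((proj(cam,P3)+.5-[x0,y0])*sc*8).astype(np.int32);cv2.polylines(im,[uv],True,col,1,cv2.LINE_AA,3)
    cv2.imwrite(out,im)
E
python3 - <<'E'
from ov import *
# fit pad top in initial images: key & pad corners; overlay
pad=(.5085,-.173,-22.5)
rs=[(rect(*pad,.04),(0,0,255)),(rect(*pad,.049,.03,.0025),(0,255,0)),(rect(*pad,.022,.05,.038),(255,0,255))]
overlay("side","pics/side0.png",rs,295,155,70,50,10,"pics/o1.png")
overlay("top","pics/top0.png",rs,345,190,70,75,8,"pics/o2.png")
E
```

```text
(no output)
```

View pics/o1.png

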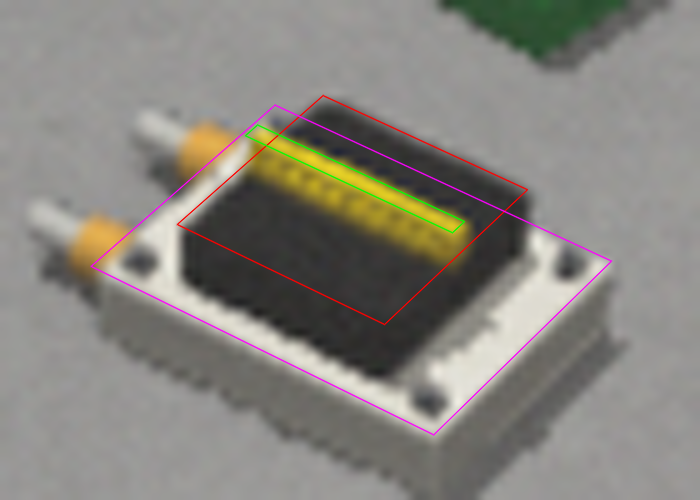

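View pics/o2.png

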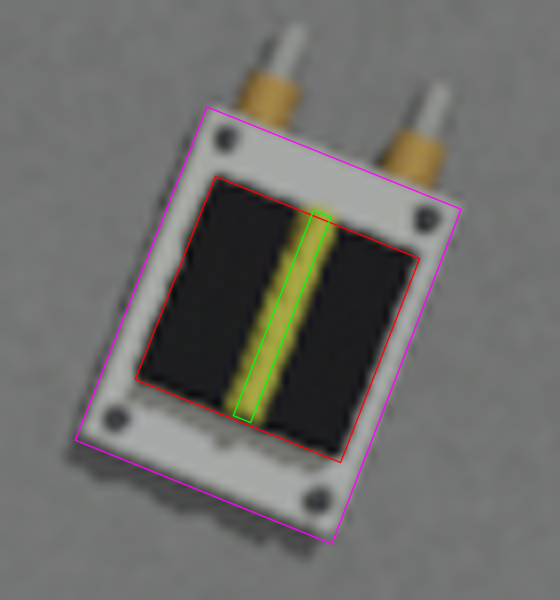

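```bash
python3 - <<'E'
from ov import *
import itertools
# bottle in hand, model tilted with tool
s=dict(p=np.array([.5042,-.1716,.221]),q=[0.142,0.702,-0.13,0.686])
M=R.from_quat(s["q"]).as_matrix()
# bottle axes: z=-tx, y=ty, x = y x z
B=np.c_[np.cross(M[:,1],-M[:,0]),M[:,1],-M[:,0]]
print(B.round(3))
def bx(dx,dz,z,hx=.03,hy=.03):
    q=np.array([[1,1],[-1,1],[-1,-1],[1,-1]])*[hx,hy]
    return s["p"]+np.c_[q+[dx,0],np.full(4,z+dz)]@B.T
dz=-.113
rs=[(bx(0,dz,0),(0,0,255)),(bx(0,dz,.06),(0,255,0)),(bx(0,dz,.011),(0,255,255)),(bx(0,dz,.15,.013,.02),(255,0,255))]
overlay("side","pics/side7.png",rs,300,100,80,75,9,"pics/o3.png")
overlay("top","pics/top7.png",rs,350,190,70,75,8,"pics/o4.png")
E
```

```text
[[ 0.926  0.378  0.019]
 [-0.377  0.926 -0.021]
 [-0.025  0.012  1.   ]]
```

View pics/o3.png

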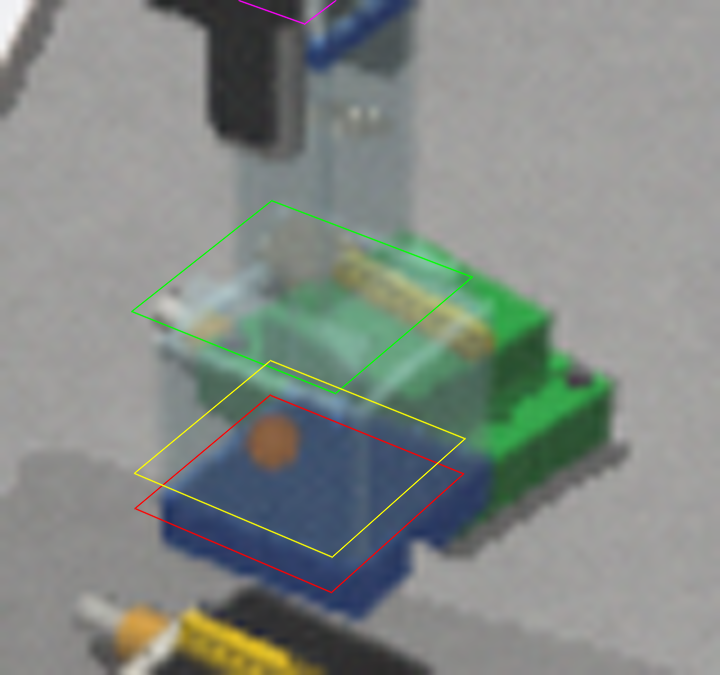

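View pics/o4.png

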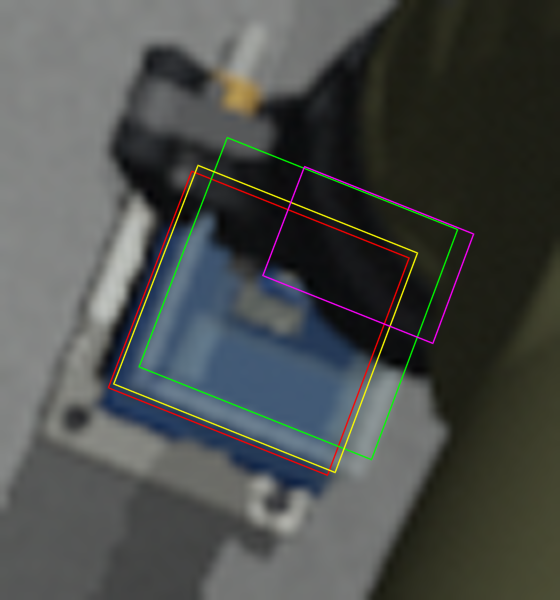

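```bash
python3 - <<'E'
from ov import *
p0=np.array([.5042,-.1716,.221]);M=R.from_quat([0.142,0.702,-0.13,0.686]).as_matrix()
B=np.c_[np.cross(M[:,1],-M[:,0]),M[:,1],-M[:,0]]
q=np.array([[1,1],[-1,1],[-1,-1],[1,-1]])*.03
so=np.array([[162,543],[360,617],[492,505]])/9+[300,100]-.5; ti=[1,2]
to=np.array([[103,402],[322,495]])/8+[350,190]-.5
def f(v,full=False):
    C=p0+np.c_[q+v[:2],np.full(4,v[2])]@B.T
    return np.r_[(proj("side",C[:3])-so).ravel(),(proj("top",C[1:3])-to).ravel()]
r=least_squares(f,[0,0,-.113]);print(r.x.round(4),r.fun.round(2))
c=p0+B@np.r_[r.x[:2],r.x[2]];print("foot centre",c.round(4))
E
```

```text
[-0.0053 -0.0024 -0.1216] [-0.53 -0.56 -0.72  0.59 -0.85 -0.21  0.25  1.32  0.06  0.55]
foot centre [ 0.4961 -0.1692  0.0995]
```

```bash
python3 - <<'E'
from h import *
line([.5166,-.1754,.178],2,yaw=67.5,cap=.03)
E
```

```text
t 24.65 p [ 0.5044 -0.1726  0.2231] r 0.533 w 0.0393 F [-0.5  0.3 -1.6] q [-0.338  0.211 -0.2    1.182  0.014  0.051]
tx [-0.017  0.02  -1.   ] ty [0.38  0.925 0.013] tz [ 0.925 -0.379 -0.023] yaw ty 67.67
tilt 1.51 left [0. 0. 0.] -0.01
[[0.144, 0.005, 0.043, 0.001], [0.08, 0.003, 0.024, -0.0]]
```

Call:
drive_tool([
  [[0.14,0.005,0.043,0.001],[0.08,0.003,0.024,0],[0,0,0,0]],
])

```text
time: 24.95
ee_pos: [0.5171, -0.1793, 0.1833]
tool_rot: [0.144, 0.698, -0.134, 0.688]
force: [-0.7, -0.5, -1.9]
width: 0.0395
```

```bash
python3 - <<'E'
from ov import *
s,M=st()
line([.5166,-.1754,.178],1,yaw=67.5,cap=.03)
for c in("side","top"):
    p,d=robot.camera(c);cv2.imwrite(f"pics/{c}8.png",p[:,:,::-1])
pad=(.5085,-.173,-22.5)
p0=s["ee_pos"];B=np.c_[np.cross(M[:,1],-M[:,0]),M[:,1],-M[:,0]]
q=np.array([[1,1],[-1,1],[-1,-1],[1,-1]])*.03
F=p0+np.c_[q+[-.0053,-.0024],np.full(4,-.1216)]@B.T;print("foot",F.mean(0).round(4),F[:,2].round(4))
rs=[(F,(0,0,255)),(rect(*pad,.04),(0,255,0))]
overlay("side","pics/side8.png",rs,295,120,75,80,8,"pics/o5.png")
overlay("top","pics/top8.png",rs,345,190,70,75,8,"pics/o6.png")
E
```

```text
t 24.95 p [ 0.5171 -0.1793  0.1833] r 0.547 w 0.0395 F [-0.7 -0.5 -1.9] q [-0.341  0.252 -0.24   1.094  0.012  0.056]
tx [-0.01   0.017 -1.   ] ty [0.387 0.922 0.011] tz [ 0.922 -0.386 -0.016] yaw ty 67.26
t 24.95 p [ 0.5171 -0.1793  0.1833] r 0.547 w 0.0395 F [-0.7 -0.5 -1.9] q [-0.341  0.252 -0.24   1.094  0.012  0.056]
tx [-0.01   0.017 -1.   ] ty [0.387 0.922 0.011] tz [ 0.922 -0.386 -0.016] yaw ty 67.26
tilt 1.13 left [0. 0. 0.] -0.06
[[0.027, 0.017, -0.009, -0.001]]
foot [ 0.51   -0.1774  0.0618] [0.0616 0.0626 0.0619 0.061 ]
```

View pics/o5.png

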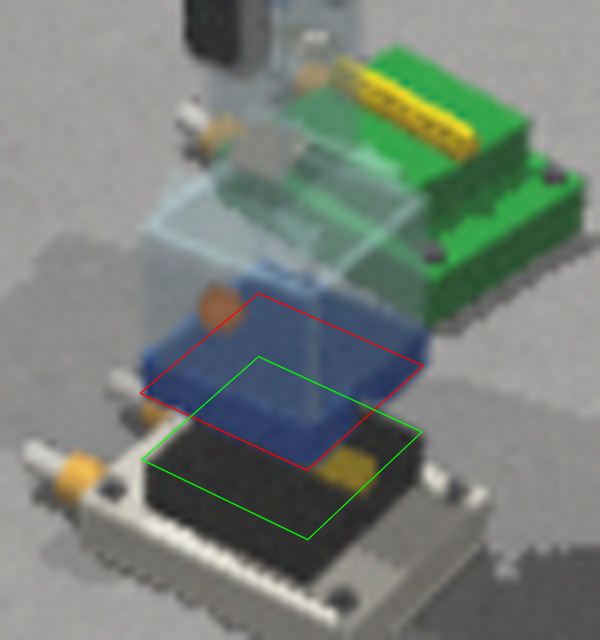

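View pics/o6.png

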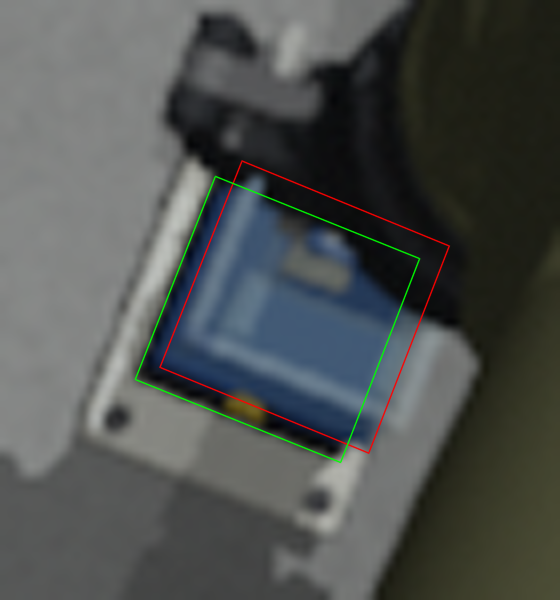

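Call:
drive_tool([
  [[0.04,0.024,-0.015,-0.001],[0,0,0,0]],
])

```text
time: 25.25
ee_pos: [0.517, -0.1744, 0.1794]
tool_rot: [0.144, 0.696, -0.134, 0.69]
force: [-0.8, -0.3, -2.0]
width: 0.0392
```

```bash
cat > foot.py <<'E'
from ov import *
def foot():
    s,M=st();p0=s["ee_pos"];B=np.c_[np.cross(M[:,1],-M[:,0]),M[:,1],-M[:,0]]
    q=np.array([[1,1],[-1,1],[-1,-1],[1,-1]])*.03
    F=p0+np.c_[q+[-.0053,-.0024],np.full(4,-.1216)]@B.T;c=F.mean(0)
    d=np.array([.5085,-.173,.04])-c;print("foot",c.round(4),"z",F[:,2].round(4),"need world",d.round(4),"tool rows",(M.T@d/.2).round(3));return F
E
python3 - <<'E'
from foot import *
foot()
E
```

```text
t 25.25 p [ 0.517  -0.1744  0.1794] r 0.546 w 0.0392 F [-0.8 -0.3 -2. ] q [-0.333  0.247 -0.256  1.077  0.013  0.062]
tx [-0.005  0.015 -1.   ] ty [0.385 0.923 0.012] tz [ 0.923 -0.385 -0.011] yaw ty 67.36
foot [ 0.5105 -0.1727  0.0578] z [0.0579 0.0585 0.0578 0.0572] need world [-0.002  -0.0003 -0.0178] tool rows [ 0.089 -0.006 -0.008]
```

Call:
drive_tool([
  [[0.045,0,-0.007,0],[0.03,0.001,-0.004,0]],
])

```text
time: 25.45
ee_pos: [0.5167, -0.1737, 0.1673]
tool_rot: [0.143, 0.694, -0.134, 0.693]
force: [-0.3, -2.3, 2.4]
width: 0.0391
```

```bash
python3 - <<'E'
from foot import *
F=foot()
for c in("side","top"):
    p,d=robot.camera(c);cv2.imwrite(f"pics/{c}9.png",p[:,:,::-1])
rs=[(rect(.5085,-.173,-22.5,.04),(0,255,0))]
overlay("side","pics/side9.png",rs,295,120,75,80,8,"pics/o7.png")
overlay("top","pics/top9.png",rs,345,190,70,75,8,"pics/o8.png")
E
```

```text
t 25.45 p [ 0.5167 -0.1737  0.1673] r 0.545 w 0.0391 F [-0.3 -2.3  2.4] q [-0.332  0.249 -0.283  1.043  0.012  0.063]
tx [ 0.     0.013 -1.   ] ty [0.385 0.923 0.012] tz [ 0.923 -0.385 -0.005] yaw ty 67.38
foot [ 0.5109 -0.1723  0.0457] z [0.0459 0.0462 0.0455 0.0452] need world [-0.0024 -0.0007 -0.0057] tool rows [ 0.028 -0.008 -0.01 ]
```

View pics/o7.png

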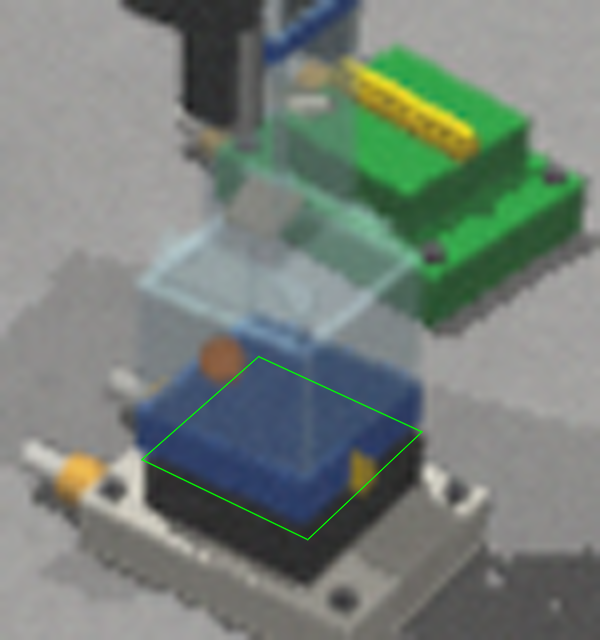

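View pics/o8.png

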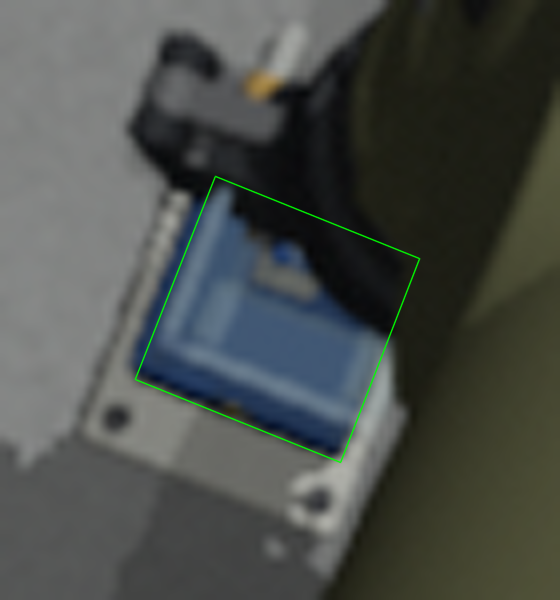

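Call:
drive_tool([
  [[0.02,-0.006,-0.01,0.0]],
])

```text
time: 25.65
ee_pos: [0.5148, -0.1745, 0.1636]
tool_rot: [0.143, 0.694, -0.134, 0.693]
force: [-1.3, 3.3, 32.6]
width: 0.0391
```

```bash
python3 - <<'E'
from foot import *
foot()
E
```

```text
t 25.65 p [ 0.5148 -0.1745  0.1636] r 0.544 w 0.0391 F [-1.3  3.3 32.6] q [-0.334  0.248 -0.293  1.033  0.011  0.061]
tx [ 0.001  0.012 -1.   ] ty [0.384 0.923 0.011] tz [ 0.923 -0.384 -0.003] yaw ty 67.39
foot [ 0.5091 -0.1732  0.042 ] z [0.0422 0.0424 0.0417 0.0415] need world [-0.0006  0.0002 -0.002 ] tool rows [ 0.01  -0.    -0.003]
```

Call:
drive_tool([
  [[-0.006,0,0,0]],
])

```text
time: 25.75
ee_pos: [0.5149, -0.1744, 0.1649]
tool_rot: [0.143, 0.693, -0.134, 0.693]
force: [0.6, -0.1, -1.8]
width: 0.0394
```

```bash
python3 - <<'E'
from foot import *
F=foot()
for c in("side","top"):
    p,d=robot.camera(c);cv2.imwrite(f"pics/{c}10.png",p[:,:,::-1])
rs=[(rect(.5085,-.173,-22.5,.04),(0,255,0))]
overlay("side","pics/side10.png",rs,305,150,55,55,12,"pics/o9.png")
overlay("top","pics/top10.png",rs,345,190,70,75,8,"pics/o10.png")
E
```

```text
t 25.75 p [ 0.5149 -0.1744  0.1649] r 0.544 w 0.0394 F [ 0.6 -0.1 -1.8] q [-0.334  0.246 -0.292  1.035  0.012  0.061]
tx [ 0.002  0.012 -1.   ] ty [0.384 0.923 0.012] tz [ 0.923 -0.384 -0.003] yaw ty 67.4
foot [ 0.5093 -0.1731  0.0433] z [0.0436 0.0438 0.043  0.0429] need world [-0.0008  0.0001 -0.0033] tool rows [ 0.017 -0.001 -0.004]
```

View pics/o9.png

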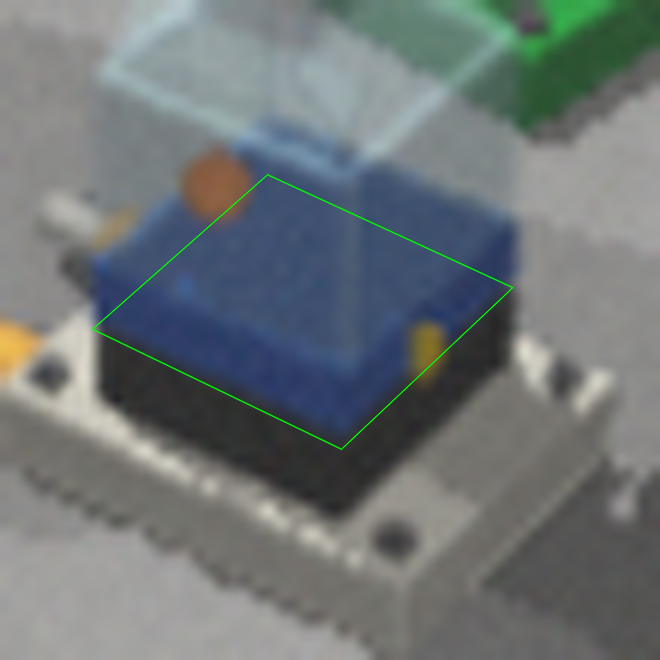

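View pics/o10.png

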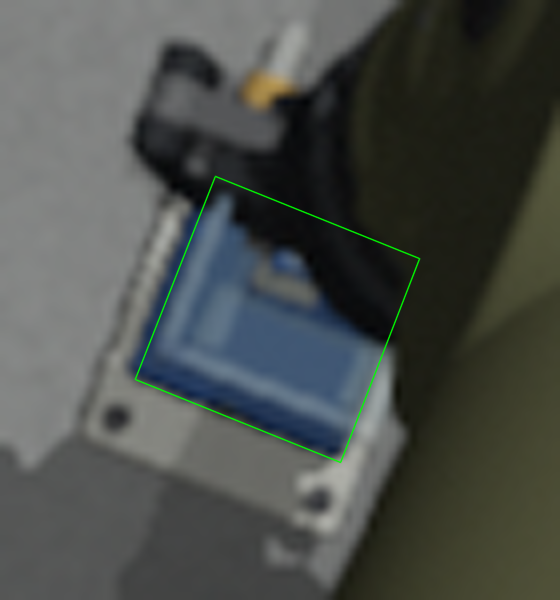

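Call:
drive_tool([
  [[0.009,0,-0.004,0]],
])

```text
time: 25.95
ee_pos: [0.5147, -0.1742, 0.1638]
tool_rot: [0.143, 0.693, -0.134, 0.694]
force: [-2.4, -0.1, 18.1]
width: 0.0388
```

Call:
drive_tool([
  [[0,0,0,0],[0,0,0,0],[0,0,0,0]],
], hand=-1)

```text
time: 26.25
ee_pos: [0.5146, -0.1737, 0.1632]
tool_rot: [0.143, 0.693, -0.134, 0.694]
force: [0.9, -0.3, -0.2]
width: 0.0804
```

```bash
python3 - <<'E'
from foot import *
F=foot()
p,d=robot.camera("side");cv2.imwrite("pics/side11.png",p[:,:,::-1])
overlay("side","pics/side11.png",[(rect(.5085,-.173,-22.5,.04),(0,255,0))],295,110,75,90,7,"pics/o11.png")
E
```

```text
t 26.25 p [ 0.5146 -0.1737  0.1632] r 0.543 w 0.0804 F [ 0.9 -0.3 -0.2] q [-0.333  0.246 -0.296  1.03   0.013  0.061]
tx [ 0.003  0.013 -1.   ] ty [0.384 0.923 0.013] tz [ 0.923 -0.384 -0.002] yaw ty 67.41
foot [ 0.5092 -0.1723  0.0416] z [0.0419 0.0421 0.0413 0.0412] need world [-0.0007 -0.0007 -0.0016] tool rows [ 0.008 -0.005 -0.002]
```

View pics/o11.png

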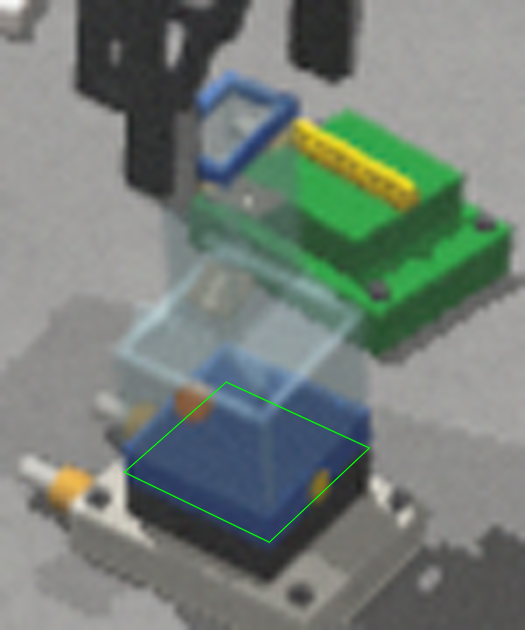

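The foot now lies on the pad outline and the jaws are clear of the neck. Next I retreat straight up.

Call:
drive_tool([
  [[-0.1,0,0,0],[-0.2,0,0,0],[-0.25,0,0,0],[-0.25,0,0,0],[-0.25,0,0,0]],
])

```text
time: 26.8
ee_pos: [0.5093, -0.1745, 0.3691]
tool_rot: [0.144, 0.7, -0.133, 0.687]
force: [0.7, -0.2, 0.6]
width: 0.0854
```

Call:
drive_tool([
  [[0,0.1,-0.23,0],[0,0.1,-0.23,0],[0,0.1,-0.23,0],[0,0,0,0]],
])

```text
time: 27.2
ee_pos: [0.411, -0.0667, 0.3816]
tool_rot: [0.145, 0.693, -0.134, 0.694]
force: [-0.1, -0.9, 0.2]
width: 0.0853
```

```bash
python3 - <<'E'
from foot import *
st()
for c in("side","top"):
    p,d=robot.camera(c);cv2.imwrite(f"pics/{c}12.png",p[:,:,::-1])
g=(rect(.5085,-.173,-22.5,.04),(0,255,0))
n=(rect(.5085,-.173,-22.5,.19,.013,.02),(255,0,255))
overlay("side","pics/side12.png",[g,n],295,110,75,90,6,"pics/a.png")
overlay("top","pics/top12.png",[g,n],335,190,80,90,6,"pics/b.png")
a=cv2.imread("pics/a.png");b=cv2.imread("pics/b.png");cv2.imwrite("pics/o12.png",cv2.resize(np.hstack([a,b]),None,fx=.85,fy=.85))
print(robot.mark_of("top","bottle_center")[:3],robot.mark_of("side","ball_center")[:2])
E
```

```text
t 27.2 p [ 0.411  -0.0667  0.3816] r 0.416 w 0.0853 F [-0.1 -0.9  0.2] q [-0.173 -0.058 -0.136  1.49   0.016  0.224]
tx [ 0.005  0.015 -1.   ] ty [0.387 0.922 0.016] tz [ 0.922 -0.387 -0.001] yaw ty 67.26
[{'at': [0.4227, 0.2011, 0.0759], 'p': 0.88}, {'at': [0.5559, 0.2719, 0.0786], 'p': 0.61}] []
```

View pics/o12.png

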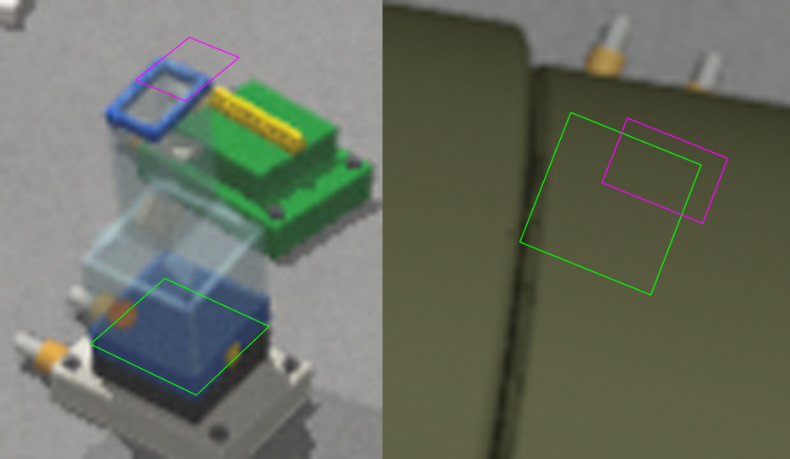

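View pics/side12.png

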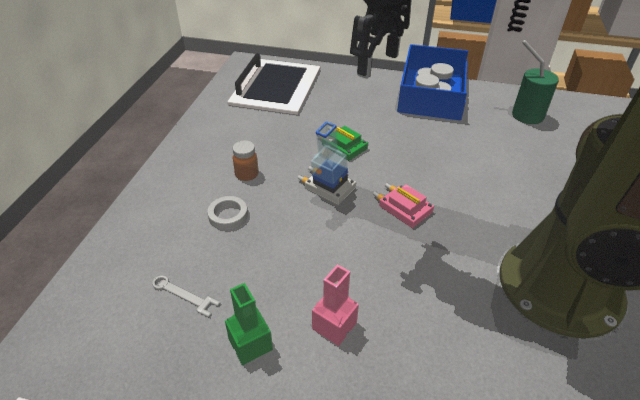

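The mouth at (326,130) sits left of and below where it should be, so the bottle may be leaning or still rocking. I'll move the arm clear and look again.

Call:
drive_tool([
  [[0,-0.2,-0.08,0],[0,-0.2,-0.08,0],[0,-0.2,-0.08,0],[0,-0.2,-0.08,0],[0,-0.2,-0.08,0]],
])

```text
time: 27.9
ee_pos: [0.2651, -0.2292, 0.3744]
tool_rot: [0.143, 0.694, -0.132, 0.693]
force: [0.2, -0.5, 0.4]
width: 0.0855
```

```bash
python3 - <<'E'
from foot import *
st()
for c in("side","top"):
    p,d=robot.camera(c);cv2.imwrite(f"pics/{c}13.png",p[:,:,::-1]);np.save(f"pics/{c}13.npy",d)
g=(rect(.5085,-.173,-22.5,.04),(0,255,0))
n=(rect(.5085,-.173,-22.5,.19,.013,.02),(255,0,255))
overlay("side","pics/side13.png",[g,n],295,110,75,90,6,"pics/a.png")
overlay("top","pics/top13.png",[g,n],335,190,80,90,6,"pics/b.png")
a=cv2.imread("pics/a.png");b=cv2.imread("pics/b.png");cv2.imwrite("pics/o13.png",cv2.resize(np.hstack([a,b]),None,fx=.85,fy=.85))
E
```

```text
t 27.9 p [ 0.2651 -0.2292  0.3744] r 0.35 w 0.0855 F [ 0.2 -0.5  0.4] q [-0.724 -0.174 -0.253  1.502  0.012 -0.332]
tx [ 0.001  0.016 -1.   ] ty [0.383 0.924 0.015] tz [ 0.924 -0.383 -0.006] yaw ty 67.5
```

View pics/o13.png

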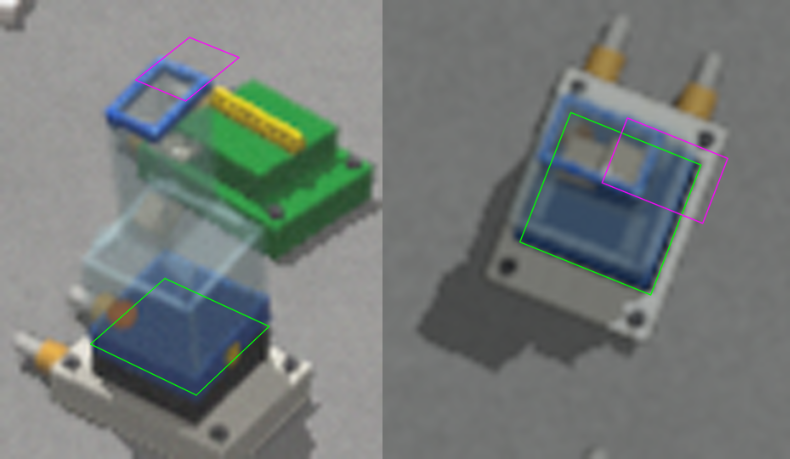

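```bash
python3 - <<'E'
from foot import *
g=(rect(.5085,-.173,-22.5,.04),(0,255,0))
overlay("side","pics/side13.png",[],305,115,60,85,9,"pics/a.png")
overlay("top","pics/top13.png",[],345,190,60,85,9,"pics/b.png")
a=cv2.imread("pics/a.png");b=cv2.imread("pics/b.png");cv2.imwrite("pics/o14.png",cv2.resize(np.hstack([a,b]),(800,566)))
d=np.load("pics/side13.npy");
for v in range(128,200,4):print(v,np.round(d[v,312:358:3],3))
E
```

```text
128 [1.382 0.    1.379 1.053 1.057 1.074 1.069 1.046 1.059 1.293 1.311 1.306
 1.312 1.382 0.    1.377]
132 [1.368 1.367 1.043 1.059 1.071 1.041 1.044 1.054 1.072 1.299 1.288 1.281
 1.299 1.299 1.296 1.3  ]
136 [1.351 1.355 1.05  1.042 1.035 1.039 1.05  1.065 1.079 1.285 1.284 1.283
 1.275 1.271 1.268 1.286]
140 [1.342 1.339 1.062 1.057 1.045 1.048 1.058 1.073 1.083 1.276 1.274 1.27
 1.274 1.272 1.283 1.294]
144 [1.326 1.32  1.075 1.068 1.057 1.053 1.068 1.08  1.091 1.284 1.275 1.262
 1.268 1.277 1.286 1.291]
148 [1.312 1.312 1.081 1.074 1.068 1.063 1.07  1.093 1.102 1.276 1.277 1.267
 1.276 1.275 1.278 1.276]
152 [1.301 1.3   1.094 1.085 1.078 1.072 1.083 1.094 1.103 1.106 1.102 1.263
 1.265 1.267 1.272 1.286]
156 [1.287 1.103 1.1   1.092 1.086 1.083 1.091 1.099 1.103 1.107 1.108 1.115
 1.264 1.274 1.285 1.287]
160 [1.112 1.112 1.105 1.097 1.092 1.088 1.092 1.097 1.102 1.104 1.11  1.124
 1.273 1.281 1.275 1.272]
164 [1.12  1.111 1.102 1.099 1.095 1.095 1.086 1.094 1.099 1.108 1.117 1.131
 1.266 1.262 1.263 1.269]
168 [1.13  1.125 1.116 1.107 1.103 1.092 1.093 1.091 1.102 1.118 1.127 1.146
 1.251 1.248 1.249 1.25 ]
172 [1.144 1.136 1.128 1.117 1.112 1.106 1.095 1.096 1.115 1.12  1.137 1.155
 1.241 1.24  1.239 1.239]
176 [1.193 1.148 1.137 1.131 1.123 1.118 1.108 1.104 1.119 1.139 1.147 1.166
 1.23  1.23  1.229 1.225]
180 [1.18  1.163 1.149 1.144 1.134 1.128 1.12  1.12  1.134 1.152 1.158 1.179
 1.186 1.181 1.215 1.218]
184 [1.174 1.167 1.163 1.159 1.154 1.143 1.13  1.126 1.136 1.156 1.165 1.171
 1.168 1.174 1.173 1.205]
188 [1.178 1.165 1.166 1.158 1.161 1.152 1.147 1.136 1.15  1.164 1.159 1.16
 1.166 1.173 1.187 1.191]
192 [1.185 1.18  1.167 1.162 1.154 1.152 1.152 1.149 1.154 1.153 1.152 1.153
 1.167 1.183 1.185 1.184]
196 [1.176 1.174 1.176 1.173 1.162 1.158 1.151 1.146 1.143 1.142 1.147 1.164
 1.172 1.173 1.17  1.17 ]
```

View pics/o14.png

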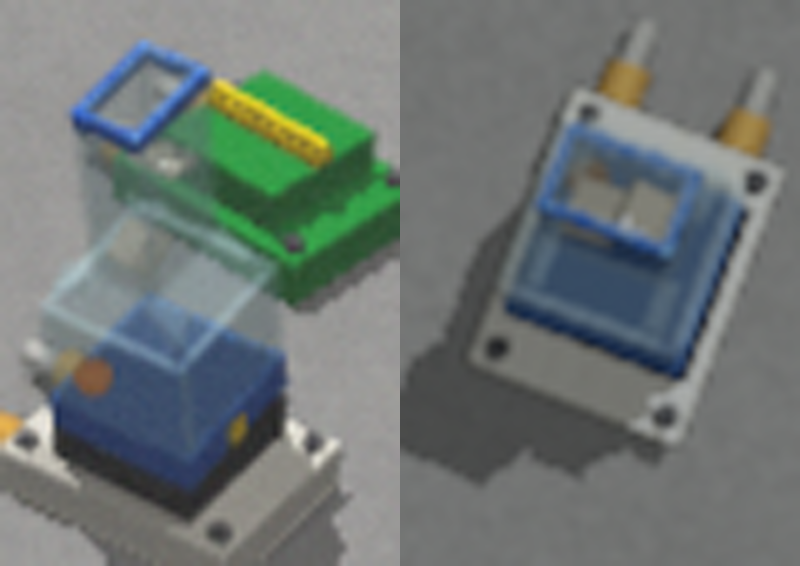

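```bash
python3 - <<'E'
from foot import *
f=lambda X:np.r_[proj("side",X)[0]-[326,129],proj("top",X)[0]-[377.8,218.5]]
r=least_squares(f,[.51,-.15,.19]);print(r.x.round(4),r.fun.round(2))
# foot corner front & others triangulate
c,s=np.cos(np.radians(-22.5)),np.sin(np.radians(-22.5))
d=r.x[:2]-[.5085,-.173];print("lean in bottle axes",(np.array([[c,s],[-s,c]])@d).round(4))
E
```

```text
[ 0.5163 -0.1508  0.1879] [-0.54 -0.06  0.08  0.47]
lean in bottle axes [-0.0013  0.0234]
```

The numbers explain the lean: 23 mm at the rim, purely towards bottle +y, about 8°. That means the slot's -y wall sits on the key's 5 mm shoulder because I placed it about 3 mm too far +y. I'll regrip, lift a little and shift it.

```bash
python3 - <<'E'
from h import *
line([.516,-.155,.235],6,yaw=67.5)
E
```

```text
t 28.0 p [ 0.263  -0.2314  0.3744] r 0.35 w 0.0855 F [0.2 0.1 0.4] q [-0.731 -0.174 -0.253  1.503  0.01  -0.329]
tx [-0.001  0.015 -1.   ] ty [0.391 0.92  0.013] tz [ 0.92  -0.391 -0.007] yaw ty 66.95
tilt 0.85 left [0. 0. 0.] -0.01
[[0.117, 0.14, 0.171, -0.003], [0.117, 0.139, 0.172, -0.0], [0.117, 0.139, 0.172, -0.0], [0.117, 0.139, 0.172, -0.0], [0.117, 0.139, 0.172, -0.0], [0.114, 0.135, 0.168, -0.0]]
```

Call:
drive_tool([
  [[0.117,0.14,0.171,-0.003],[0.117,0.139,0.172,0],[0.117,0.139,0.172,0],[0.117,0.139,0.172,0],[0.105,0.139,0.172,0]],
])

```text
time: 28.5
ee_pos: [0.4787, -0.1771, 0.2604]
tool_rot: [0.149, 0.692, -0.142, 0.692]
force: [0.5, -0.6, 1.0]
width: 0.0852
```

```bash
python3 - <<'E'
from h import *
line([.516,-.155,.22],3,yaw=67.5)
E
```

```text
t 28.5 p [ 0.4787 -0.1771  0.2604] r 0.51 w 0.0852 F [ 0.5 -0.6  1. ] q [-0.361  0.135 -0.207  1.23   0.01   0.053]
tx [ 0.003  0.01  -1.   ] ty [0.403 0.915 0.01 ] tz [ 0.915 -0.403 -0.002] yaw ty 66.26
tilt 0.6 left [0. 0. 0.] 0.02
[[0.172, 0.147, 0.107, -0.007], [0.032, 0.027, 0.02, 0.0], [0.0, 0.0, 0.0, 0.0]]
```

Call:
drive_tool([
  [[0.15,0.147,0.107,-0.007],[0.032,0.03,0.022,0]],
])

```text
time: 28.7
ee_pos: [0.5223, -0.1526, 0.2182]
tool_rot: [0.141, 0.695, -0.133, 0.693]
force: [-0.5, -0.5, 0.6]
width: 0.0855
```

```bash
python3 - <<'E'
from h import *
line([.516,-.155,.163],2,yaw=67.5)
E
```

```text
t 28.7 p [ 0.5223 -0.1526  0.2182] r 0.544 w 0.0855 F [-0.5 -0.5  0.6] q [-0.291  0.218 -0.203  1.154  0.011  0.098]
tx [-0.001  0.012 -1.   ] ty [0.38  0.925 0.011] tz [ 0.925 -0.38  -0.005] yaw ty 67.67
tilt 0.69 left [0. 0. 0.] -0.01
[[0.248, -0.023, -0.021, 0.001], [0.028, -0.003, -0.002, -0.0]]
```

Call:
drive_tool([
  [[0.235,-0.008,-0.021,0],[0.025,0,-0.004,0]],
])

```text
time: 28.9
ee_pos: [0.5188, -0.1507, 0.1645]
tool_rot: [0.141, 0.696, -0.132, 0.692]
force: [-1.7, -0.3, -0.0]
width: 0.0854
```

```bash
python3 - <<'E'
from h import *
line([.516,-.155,.163],2,yaw=67.5)
p,d=robot.camera("side");cv2.imwrite("pics/c15.png",cv2.resize(p[80:210,270:390,::-1],None,fx=4,fy=4))
E
```

```text
t 28.9 p [ 0.5188 -0.1507  0.1645] r 0.54 w 0.0854 F [-1.7 -0.3 -0. ] q [-0.29   0.245 -0.294  1.039  0.011  0.098]
tx [-0.004  0.013 -1.   ] ty [0.378 0.926 0.011] tz [ 0.926 -0.378 -0.009] yaw ty 67.77
tilt 0.79 left [0. 0. 0.] -0.09
[[0.008, -0.025, -0.005, 0.002], [0.0, 0.0, 0.0, -0.0]]
```

View pics/c15.png

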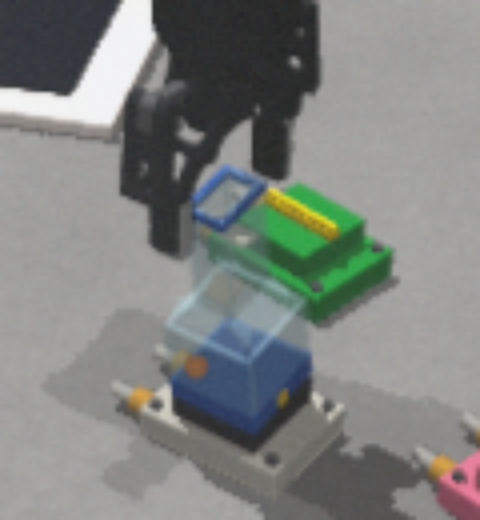

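The crop shows the jaws on either side of the neck. I'll close them.

Call:
drive_tool([
  [[0,-0.01,0,0],[0,-0.01,0,0],[-0.01,0,0,0],[-0.02,0,0,0]],
], hand=1)

```text
time: 29.35
ee_pos: [0.5225, -0.1583, 0.18]
tool_rot: [0.141, 0.691, -0.134, 0.696]
force: [-0.5, 0.6, -1.6]
width: 0.0392
```

Call:
drive_tool([
  [[-0.04,0,0,0],[-0.02,0,0,0]],
])

```text
time: 29.55
ee_pos: [0.5229, -0.1589, 0.1946]
tool_rot: [0.141, 0.69, -0.134, 0.697]
force: [-0.1, 0.9, -1.5]
width: 0.0389
```

```bash
python3 - <<'E'
from foot import *
foot()
for c in("side","top"):
    p,d=robot.camera(c);cv2.imwrite(f"pics/{c}16.png",p[:,:,::-1])
g=[(rect(.5085,-.173,-22.5,.04),(0,255,0))]
overlay("side","pics/side16.png",g,295,110,75,90,6,"pics/a.png")
overlay("top","pics/top16.png",g,335,190,80,90,6,"pics/b.png")
a=cv2.imread("pics/a.png");b=cv2.imread("pics/b.png");cv2.imwrite("pics/o16.png",cv2.resize(np.hstack([a,b]),None,fx=.85,fy=.85))
E
```

```text
t 29.55 p [ 0.5229 -0.1589  0.1946] r 0.547 w 0.0389 F [-0.1  0.9 -1.5] q [-0.302  0.225 -0.249  1.089  0.011  0.09 ]
tx [ 0.011  0.008 -1.   ] ty [0.382 0.924 0.012] tz [ 0.924 -0.382  0.007] yaw ty 67.56
foot [ 0.5184 -0.1581  0.073 ] z [0.0735 0.0731 0.0724 0.0728] need world [-0.0099 -0.0149 -0.033 ] tool rows [ 0.164 -0.09  -0.018]
```

View pics/o16.png

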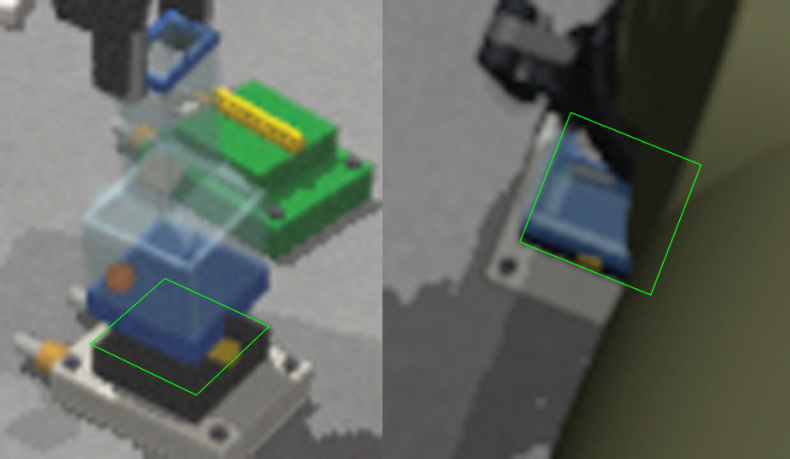

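```bash
cat > fitf.py <<'E'
from foot import *
def fitfoot(side,top,topidx,yaw):
    """side: left,front,right foot-bottom px; top: corners px"""
    def f(v):
        C=rect(v[0],v[1],yaw,v[2]);return np.r_[(proj("side",C[:3])+.5-side).ravel(),(proj("top",C[topidx])+.5-top).ravel()]
    r=least_squares(f,[.51,-.16,.06]);print("foot fit",r.x.round(4),r.fun.round(2));return r.x
E
python3 - <<'E'
from fitf import *
so=np.array([[90,312],[193,362],[268,290]])/5.1+[295,110]
to=np.array([[519-382.5,237]])/5.1+[335,190]
x=fitfoot(so,to,[1],-22.4)
x=fitfoot(so,np.zeros((0,2)),[],-22.4)
s,M=st();d=x-s["ee_pos"];print("rel TCP in tool",(M.T@d).round(4))
E
```

```text
foot fit [ 0.5091 -0.1706  0.0622] [-0.49 -0.31  0.37 -0.15  0.12  0.49  0.02 -0.02]
foot fit [ 0.5112 -0.181   0.0532] [-0.27 -0.29  0.34 -0.25 -0.08  0.55]
t 29.65 p [ 0.5231 -0.1589  0.1944] r 0.547 w 0.0392 F [ 0.4 -0.9 -2.8] q [-0.302  0.225 -0.25   1.089  0.011  0.09 ]
tx [ 0.011  0.008 -1.   ] ty [0.382 0.924 0.012] tz [ 0.924 -0.382  0.007] yaw ty 67.57
rel TCP in tool [ 0.1408 -0.0267 -0.0035]
```

```bash
python3 - <<'E'
from fitf import *
for X in ([.523,-.159,.223],[.5091,-.1706,.212],[.515,-.153,.21]):
    print(X,(((proj("side",X)[0]-[295,110])*5.1)).round(0), (((proj("top",X)[0]-[335,190])*5.1)+[382,0]).round(0))
p,d=robot.camera("side");cv2.imwrite("pics/s17.png",cv2.resize(p[75:205,285:375,::-1],None,fx=4.5,fy=4.5,interpolation=cv2.INTER_CUBIC))
E
```

```text
[0.523, -0.159, 0.223] [145.  14.] [636. 119.]
[0.5091, -0.1706, 0.212] [183.  25.] [664. 160.]
[0.515, -0.153, 0.21] [160.  50.] [615. 145.]
```

View pics/s17.png

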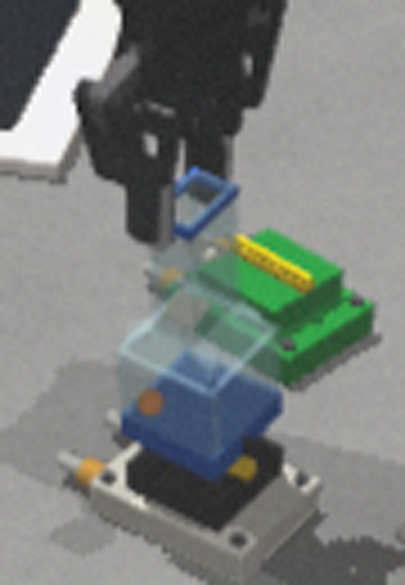

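```bash
cat > fit6.py <<'E'
from foot import *
q=np.array([[1,1],[-1,1],[-1,-1],[1,-1]])*.03
def model(v,z,idx):
    Rm=R.from_euler("zxy",[v[5] if len(v)>5 else np.radians(-22.4),v[3],v[4]]).as_matrix()
    return v[:3]+np.c_[q[idx],np.full(len(idx),z)]@Rm.T
def fit(side_foot,side_belly,top_foot=None,tidx=()):
    def f(v):
        e=[(proj("side",model(v,0,[0,1,2]))+.5-side_foot).ravel(),(proj("side",model(v,.06,[0,1,2]))+.5-side_belly).ravel(),2*np.array(v[3:5])]
        if len(tidx):e.append((proj("top",model(v,0,list(tidx)))+.5-top_foot).ravel())
        return np.concatenate(e)
    r=least_squares(f,[.51,-.17,.06,0,0]);v=r.x
    print("foot",v[:3].round(4),"rx(lean -y +)",np.degrees(v[3]).round(1),"ry",np.degrees(v[4]).round(1),"res",r.fun.round(1));return v
E
python3 - <<'E'
from fit6 import *
sf=np.array([[123,430],[213,477],[282,408]])/4.5+[285,75];sb=np.array([[120,347],[212,392],[278,328]])/4.5+[285,75]
to=np.array([[519-382.5,237]])/5.1+[335,190]
v=fit(sf,sb,to,[1])
print(model(v,0,[0,1,2,3]).round(4).tolist(),model(v,.15,[0,1,2,3]).mean(0).round(4))
E
```

```text
foot [ 0.5099 -0.1708  0.0641] rx(lean -y +) -5.6 ry 1.0 res [-0.5  0.3  0.6  0.2 -0.3  0.2 -1.  -0.   0.5  0.3  0.9 -0.8 -0.2  0.
  0.1 -0.3]
[[0.549, -0.1546, 0.0619], [0.4935, -0.1318, 0.0606], [0.4708, -0.187, 0.0663], [0.5263, -0.2098, 0.0676]] [ 0.5124 -0.1563  0.2134]
```

Call:
drive_tool([
  [[0.06,-0.013,-0.003,0],[0.03,-0.003,0,0]],
])

```text
time: 29.9
ee_pos: [0.5212, -0.1614, 0.1747]
tool_rot: [0.141, 0.69, -0.134, 0.697]
force: [-0.8, 0.3, -2.6]
width: 0.0389
```

```bash
python3 - <<'E'
from fit6 import *
s,M=st()
d=s["ee_pos"]-np.array([.5231,-.1589,.1944]);print("moved tool",(M.T@d).round(4))
for c in("side","top"):
    p,dd=robot.camera(c);cv2.imwrite(f"pics/{c}18.png",p[:,:,::-1])
g=[(rect(.5085,-.173,-22.5,.04),(0,255,0))]
overlay("side","pics/side18.png",g,295,110,75,90,6,"pics/a.png")
overlay("top","pics/top18.png",g,335,190,80,90,6,"pics/b.png")
a=cv2.imread("pics/a.png");b=cv2.imread("pics/b.png");cv2.imwrite("pics/o18.png",cv2.resize(np.hstack([a,b]),None,fx=.85,fy=.85))
E
```

```text
t 29.9 p [ 0.5212 -0.1614  0.1747] r 0.546 w 0.0389 F [-0.8  0.3 -2.6] q [-0.307  0.235 -0.282  1.045  0.011  0.084]
tx [ 0.011  0.008 -1.   ] ty [0.381 0.924 0.012] tz [ 0.924 -0.381  0.007] yaw ty 67.59
moved tool [ 0.0196 -0.0033 -0.0009]
```

View pics/o18.png

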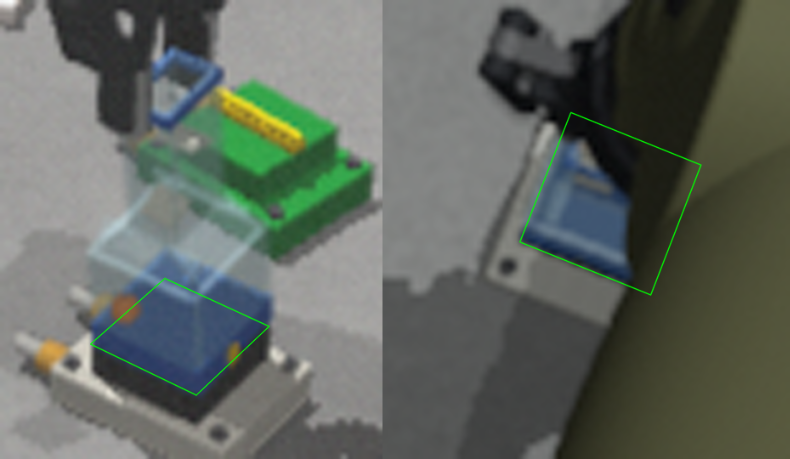

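Call:
drive_tool([
  [[0.018,0,0,0]],
])

```text
time: 30.1
ee_pos: [0.5234, -0.1624, 0.174]
tool_rot: [0.141, 0.689, -0.134, 0.698]
force: [-5.8, -2.3, 41.9]
width: 0.0387
```

```bash
python3 - <<'E'
from fit6 import *
st()
E
```

```text
t 30.1 p [ 0.5234 -0.1624  0.174 ] r 0.548 w 0.0387 F [-5.8 -2.3 41.9] q [-0.307  0.236 -0.284  1.039  0.011  0.084]
tx [ 0.015  0.006 -1.   ] ty [0.381 0.924 0.012] tz [ 0.924 -0.382  0.012] yaw ty 67.58
```

Call:
drive_tool([
  [[-0.006,0,0,0]],
])

```text
time: 30.2
ee_pos: [0.5241, -0.1627, 0.1759]
tool_rot: [0.141, 0.688, -0.134, 0.699]
force: [0.7, 0.4, -2.7]
width: 0.039
```

Call:
drive_tool([
  [[0,0,0,0],[0,0,0,0],[0,0,0,0]],
], hand=-1)

```text
time: 30.5
ee_pos: [0.5243, -0.1628, 0.1759]
tool_rot: [0.141, 0.688, -0.135, 0.699]
force: [-1.1, 0.3, -0.3]
width: 0.0802
```

```bash
python3 - <<'E'
from fit6 import *
st()
for c in("side","top"):
    p,dd=robot.camera(c);cv2.imwrite(f"pics/{c}19.png",p[:,:,::-1])
g=[(rect(.5085,-.173,-22.5,.04),(0,255,0)),(rect(.5085,-.173,-22.5,.19,.013,.02),(255,0,255))]
overlay("side","pics/side19.png",g,295,110,75,90,6,"pics/a.png")
overlay("top","pics/top19.png",g,335,190,80,90,6,"pics/b.png")
a=cv2.imread("pics/a.png");b=cv2.imread("pics/b.png");cv2.imwrite("pics/o19.png",cv2.resize(np.hstack([a,b]),None,fx=.85,fy=.85))
E
```

```text
t 30.5 p [ 0.5243 -0.1628  0.1759] r 0.549 w 0.0802 F [-1.1  0.3 -0.3] q [-0.307  0.234 -0.281  1.041  0.01   0.084]
tx [ 0.017  0.005 -1.   ] ty [0.382 0.924 0.012] tz [ 0.924 -0.382  0.014] yaw ty 67.57
```

View pics/o19.png

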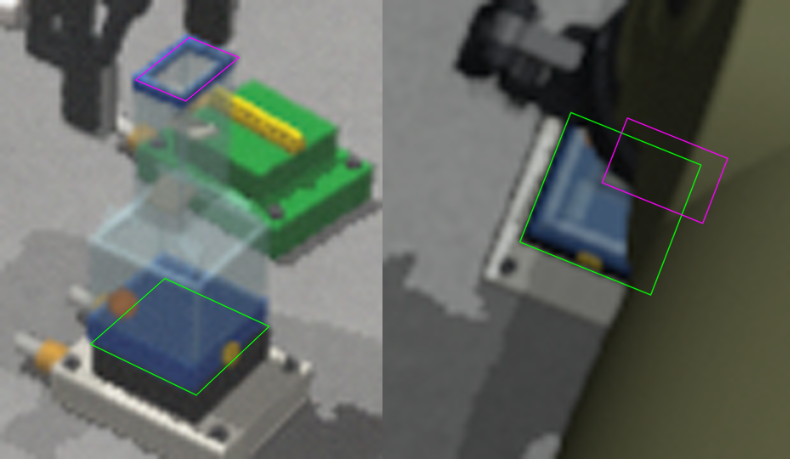

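Call:
drive_tool([
  [[-0.1,-0.02,0,0],[-0.2,0,0,0],[-0.2,0,0,0]],
])

```text
time: 30.9
ee_pos: [0.5167, -0.1654, 0.2713]
tool_rot: [0.141, 0.693, -0.134, 0.694]
force: [0.1, -1.4, -0.2]
width: 0.085
```

Call:
drive_tool([
  [[-0.08,-0.15,-0.18,0],[0,-0.17,-0.18,0],[0,-0.17,-0.18,0],[0,-0.17,-0.18,0],[0,0,0,0]],
])

```text
time: 31.4
ee_pos: [0.3326, -0.2353, 0.2908]
tool_rot: [0.139, 0.69, -0.133, 0.698]
force: [0.9, -0.8, -0.1]
width: 0.0854
```

```bash
python3 - <<'E'
from fit6 import *
st()
for c in("side","top"):
    p,dd=robot.camera(c);cv2.imwrite(f"pics/{c}20.png",p[:,:,::-1])
g=[(rect(.5085,-.173,-22.5,.04),(0,255,0)),(rect(.5085,-.173,-22.5,.19,.013,.02),(255,0,255))]
overlay("side","pics/side20.png",g,305,115,60,85,9,"pics/a.png")
overlay("top","pics/top20.png",g,345,190,60,85,9,"pics/b.png")
a=cv2.imread("pics/a.png");b=cv2.imread("pics/b.png");cv2.imwrite("pics/o20.png",cv2.resize(np.hstack([a,b]),(800,566)))
E
```

```text
t 31.4 p [ 0.3326 -0.2353  0.2908] r 0.407 w 0.0854 F [ 0.9 -0.8 -0.1] q [-0.625 -0.078 -0.358  1.283  0.012 -0.238]
tx [ 0.013  0.005 -1.   ] ty [0.377 0.926 0.01 ] tz [ 0.926 -0.378  0.01 ] yaw ty 67.82
```

View pics/o20.png

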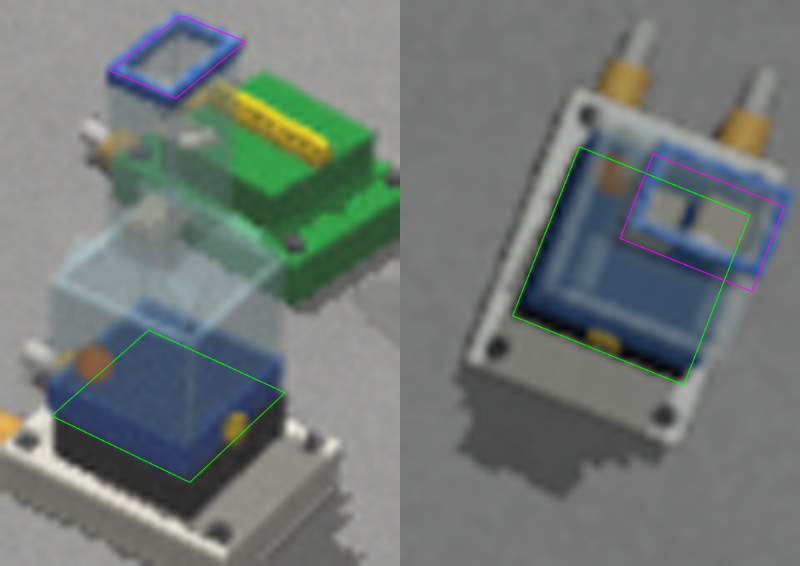

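```bash
cat > fin.py <<'E'
from fit6 import *
def fin(foot12,rim,footside=None,rimside=None,o=(345,190)):
    qr=np.array([[1,1],[1,-1],[-1,-1],[-1,1]])*[.013,.02]
    fs=np.array(foot12,float);fs[:,0]-=400;fs=fs/6.667+o;rm=np.array(rim,float);rm[:,0]-=400;rm=rm/6.667+o
    rsd=None if rimside is None else np.array(rimside)/6.667+[305,115]
    fsd=None if footside is None else np.array(footside)/6.667+[305,115]
    def f(v):
        Rm=R.from_euler("zxy",v[3:]).as_matrix();T=lambda a,z:v[:3]+np.c_[a,np.full(len(a),z)]@Rm.T
        e=[(proj("top",T(q[[1,2]],0))+.5-fs).ravel(),(proj("top",T(qr,.15))+.5-rm).ravel()]
        if rsd is not None:e.append((proj("side",T(qr,.15))+.5-rsd).ravel())
        if fsd is not None:e.append((proj("side",T(q[[0,1,2]],0))+.5-fsd).ravel())
        return np.concatenate(e)
    r=least_squares(f,[.51,-.173,.04,-.39,0,0]);v=r.x
    d=v[:2]-[.5085,-.173];c,s=np.cos(np.radians(-22.5)),np.sin(np.radians(-22.5))
    print("foot",v[:3].round(4),"yaw,rx,ry",np.degrees(v[3:]).round(1),"off in pad axes",(np.array([[c,s],[-s,c]])@d).round(4),"rms",np.sqrt(np.mean(r.fun**2)).round(2));return v
E
python3 - <<'E'
from fin import *
fin([(520,302),(693,366)],[(655,140),(790,187),(757,274),(630,225)],[(50,408),(187,468),(284,383)],[(178,12),(244,42),(172,100),(108,68)])
line([.5085+.02,-.173-.002,.24],6,yaw=67.5)
E
```

```text
foot [ 0.5109 -0.1788  0.0386] yaw,rx,ry [-29.7  -1.1   0.3] off in pad axes [ 0.0044 -0.0045] rms 4.8
t 31.5 p [ 0.3364 -0.2348  0.2909] r 0.41 w 0.0854 F [ 0.9 -0.5  1.1] q [-0.62  -0.075 -0.355  1.281  0.014 -0.236]
tx [ 0.016  0.005 -1.   ] ty [0.375 0.927 0.011] tz [ 0.927 -0.375  0.013] yaw ty 67.97
tilt 0.97 left [0. 0. 0.] -0.07
[[0.065, 0.153, 0.187, 0.003], [0.065, 0.155, 0.185, -0.0], [0.065, 0.155, 0.185, -0.0], [0.065, 0.155, 0.185, -0.0], [0.01, 0.023, 0.028, -0.0], [0.0, 0.0, 0.0, -0.0]]
```

```bash
python3 - <<'E'
from fin import *
fin([(520,302),(693,366)],[(655,140),(790,187),(757,274),(630,225)],[(50,408),(187,468),(284,383)],[(108,68),(178,12),(244,42),(172,100)])
fin([(520,302),(693,366)],[(655,140),(790,187),(757,274),(630,225)],None,[(108,68),(178,12),(244,42),(172,100)])
E
```

```text
foot [ 0.5119 -0.1769  0.0398] yaw,rx,ry [-21.9  -0.8  -0.1] off in pad axes [ 0.0047 -0.0023] rms 0.72
foot [ 0.5143 -0.1756  0.0386] yaw,rx,ry [-21.2  -0.1  -1. ] off in pad axes [ 0.0063 -0.0002] rms 0.59
```

The bottle is now upright and fully down (foot z≈0.0395, yaw ok), but about 5 mm off along +x. I'll regrip deeper and slide it back along the key.

```bash
python3 - <<'E'
from h import *
line([.513,-.1745,.225],5,yaw=67.8)
E
```

```text
t 31.5 p [ 0.3364 -0.2348  0.2909] r 0.41 w 0.0854 F [ 0.9 -0.5  1.1] q [-0.62  -0.075 -0.355  1.281  0.014 -0.236]
tx [ 0.016  0.005 -1.   ] ty [0.375 0.927 0.011] tz [ 0.927 -0.375  0.013] yaw ty 67.97
tilt 0.97 left [0. 0. 0.] -0.01
[[0.087, 0.153, 0.177, 0.001], [0.087, 0.154, 0.177, -0.0], [0.087, 0.154, 0.177, -0.0], [0.084, 0.147, 0.169, -0.0], [0.0, 0.0, 0.0, -0.0]]
```

Call:
drive_tool([
  [[0.07,0.153,0.177,0.001],[0.08,0.154,0.177,0],[0.087,0.154,0.177,0],[0.084,0.147,0.169,0]],
])

```text
time: 31.9
ee_pos: [0.5185, -0.175, 0.2323]
tool_rot: [0.14, 0.685, -0.136, 0.702]
force: [-0.5, -0.6, 1.0]
width: 0.0855
```

```bash
python3 - <<'E'
from h import *
line([.513,-.1755,.157],3,yaw=67.8)
E
```

```text
t 31.9 p [ 0.5185 -0.175   0.2323] r 0.547 w 0.0855 F [-0.5 -0.6  1. ] q [-0.331  0.195 -0.199  1.155  0.009  0.062]
tx [ 0.023  0.001 -1.   ] ty [0.382 0.924 0.01 ] tz [ 0.924 -0.382  0.021] yaw ty 67.52
tilt 1.34 left [0. 0. 0.] 0.08
[[0.249, -0.011, -0.022, -0.002], [0.127, -0.006, -0.011, 0.0], [0.0, 0.0, 0.0, 0.0]]
```

Call:
drive_tool([
  [[0.24,-0.01,-0.022,0],[0.12,-0.003,-0.011,0],[0.01,0,0,0]],
])

```text
time: 32.2
ee_pos: [0.5236, -0.1681, 0.1522]
tool_rot: [0.136, 0.686, -0.13, 0.703]
force: [-0.7, -1.1, 0.8]
width: 0.0853
```

```bash
python3 - <<'E'
from h import *
line([.513,-.1755,.157],1,yaw=67.8)
E
```

```text
t 32.2 p [ 0.5236 -0.1681  0.1522] r 0.55 w 0.0853 F [-0.7 -1.1  0.8] q [-0.318  0.246 -0.323  0.979  0.012  0.062]
tx [ 0.025  0.004 -1.   ] ty [0.37  0.929 0.013] tz [ 0.929 -0.371  0.022] yaw ty 68.26
tilt 1.46 left [0. 0. 0.] -0.08
[[-0.026, -0.054, -0.035, 0.003]]
```

Call:
drive_tool([
  [[-0.015,-0.05,-0.035,0.003],[0,0,0,0]],
])

```text
time: 32.4
ee_pos: [0.5135, -0.1737, 0.1549]
tool_rot: [0.139, 0.686, -0.133, 0.702]
force: [-0.4, 1.0, -0.1]
width: 0.0851
```

```bash
python3 - <<'E'
from h import *
line([.513,-.1755,.157],1,yaw=67.8)
E
```

```text
t 32.4 p [ 0.5135 -0.1737  0.1549] r 0.542 w 0.0851 F [-0.4  1.  -0.1] q [-0.334  0.232 -0.334  0.984  0.012  0.053]
tx [ 0.023  0.005 -1.   ] ty [0.377 0.926 0.013] tz [ 0.926 -0.377  0.02 ] yaw ty 67.84
tilt 1.36 left [0. 0. 0.] 0.04
[[-0.01, -0.009, 0.001, 0.0]]
```

Call:
drive_tool([
  [[0,-0.008,0,0],[0,0,0,0],[0,0,0,0],[0.002,0,0,0]],
], hand=1)

```text
time: 32.8
ee_pos: [0.5155, -0.1773, 0.1599]
tool_rot: [0.139, 0.683, -0.134, 0.705]
force: [0.2, -0.1, -2.5]
width: 0.0393
```

```bash
python3 - <<'E'
from h import *
st()
E
```

```text
t 32.8 p [ 0.5155 -0.1773  0.1599] r 0.545 w 0.0393 F [ 0.2 -0.1 -2.5] q [-0.339  0.226 -0.33   0.985  0.012  0.05 ]
tx [ 0.032  0.002 -0.999] ty [0.379 0.925 0.014] tz [ 0.925 -0.379  0.029] yaw ty 67.72
```

Call:
drive_tool([
  [[0,0.005,-0.032,0],[0.004,0,0,0]],
])

```text
time: 33.0
ee_pos: [0.5096, -0.1738, 0.1598]
tool_rot: [0.14, 0.682, -0.134, 0.705]
force: [-4.3, 2.2, 11.1]
width: 0.0387
```

```bash
python3 - <<'E'
from fit6 import *
st()
for c in("side","top"):
    p,dd=robot.camera(c);cv2.imwrite(f"pics/{c}21.png",p[:,:,::-1])
g=[(rect(.5085,-.173,-22.5,.04),(0,255,0))]
overlay("side","pics/side21.png",g,305,115,60,85,9,"pics/a.png")
overlay("top","pics/top21.png",g,345,190,60,85,9,"pics/b.png")
a=cv2.imread("pics/a.png");b=cv2.imread("pics/b.png");cv2.imwrite("pics/o21.png",cv2.resize(np.hstack([a,b]),(800,566)))
E
```

```text
t 33.0 p [ 0.5096 -0.1738  0.1598] r 0.538 w 0.0387 F [-4.3  2.2 11.1] q [-0.336  0.214 -0.346  0.981  0.013  0.053]
tx [ 0.033  0.002 -0.999] ty [0.379 0.925 0.014] tz [ 0.925 -0.38   0.029] yaw ty 67.7
```

View pics/o21.png

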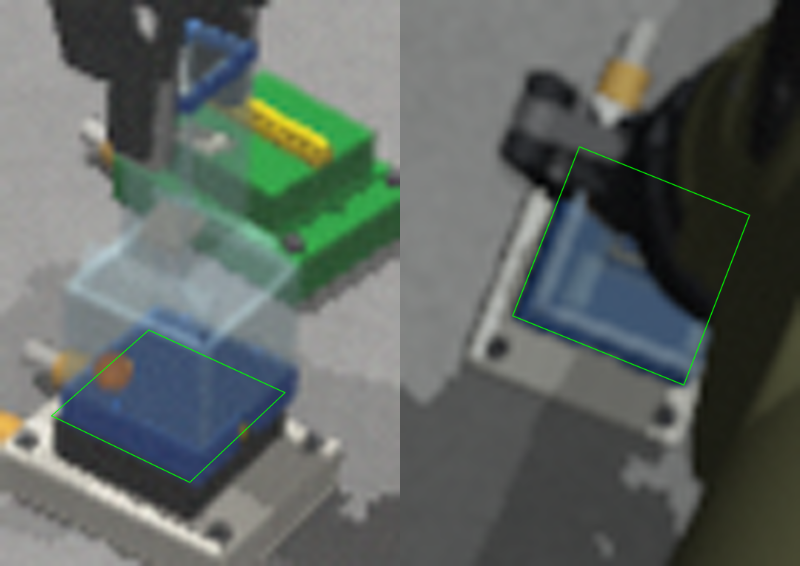

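Call:
drive_tool([
  [[0.014,0.004,0.004,0]],
])

```text
time: 33.2
ee_pos: [0.5108, -0.1736, 0.1596]
tool_rot: [0.139, 0.682, -0.134, 0.705]
force: [-9.8, 2.4, 35.0]
width: 0.0391
```

```bash
python3 - <<'E'
from h import *
st()
E
```

```text
t 33.2 p [ 0.5108 -0.1736  0.1596] r 0.54 w 0.0391 F [-9.8  2.4 35. ] q [-0.335  0.215 -0.345  0.979  0.012  0.055]
tx [ 0.034  0.001 -0.999] ty [0.38  0.925 0.013] tz [ 0.925 -0.38   0.031] yaw ty 67.69
```

Call:
drive_tool([
  [[-0.006,0,0,0]],
])

```text
time: 33.3
ee_pos: [0.5106, -0.1735, 0.1615]
tool_rot: [0.139, 0.682, -0.134, 0.705]
force: [-0.0, 0.1, -2.5]
width: 0.0392
```

Call:
drive_tool([
  [[0,0,0,0],[0,0,0,0],[0,0,0,0]],
], hand=-1)

```text
time: 33.6
ee_pos: [0.5104, -0.1733, 0.1616]
tool_rot: [0.139, 0.682, -0.134, 0.706]
force: [0.3, -0.0, -1.0]
width: 0.0809
```

```bash
python3 - <<'E'
from fit6 import *
st()
p,dd=robot.camera("side");cv2.imwrite("pics/side22.png",p[:,:,::-1])
g=[(rect(.5085,-.173,-22.5,.04),(0,255,0)),(rect(.5085,-.173,-22.5,.19,.013,.02),(255,0,255))]
overlay("side","pics/side22.png",g,305,105,60,95,6,"pics/o22.png")
E
```

```text
t 33.6 p [ 0.5104 -0.1733  0.1616] r 0.539 w 0.0809 F [ 0.3 -0.  -1. ] q [-0.334  0.212 -0.345  0.982  0.012  0.055]
tx [ 0.035  0.    -0.999] ty [0.379 0.925 0.013] tz [ 0.925 -0.38   0.032] yaw ty 67.7
```

View pics/o22.png

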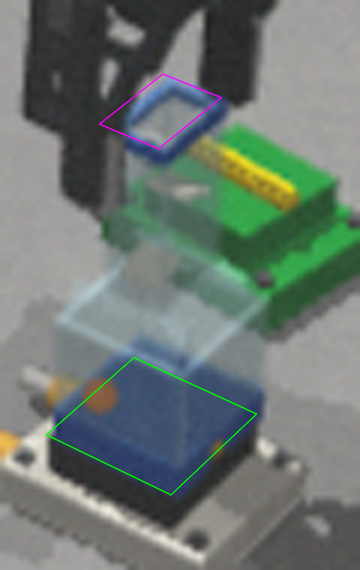

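Now retreat straight up and check clearly from both views.

Call:
drive_tool([
  [[-0.1,0,0,0],[-0.2,0,0.006,0],[-0.2,0,0,0]],
])

```text
time: 33.95
ee_pos: [0.5036, -0.1722, 0.2567]
tool_rot: [0.14, 0.687, -0.134, 0.701]
force: [1.1, -0.1, -0.5]
width: 0.0854
```

Call:
drive_tool([
  [[-0.08,-0.15,-0.18,0],[0,-0.17,-0.18,0],[0,-0.17,-0.18,0],[0,-0.17,-0.18,0],[0,0,0,0]],
])

```text
time: 34.45
ee_pos: [0.3195, -0.243, 0.2731]
tool_rot: [0.137, 0.683, -0.134, 0.704]
force: [-0.4, 0.2, -0.3]
width: 0.0855
```

```bash
python3 - <<'E'
from fit6 import *
st()
for c in("side","top"):
    p,dd=robot.camera(c);cv2.imwrite(f"pics/{c}23.png",p[:,:,::-1])
g=[(rect(.5085,-.173,-22.5,.04),(0,255,0)),(rect(.5085,-.173,-22.5,.19,.013,.02),(255,0,255))]
overlay("side","pics/side23.png",g,305,115,60,85,9,"pics/a.png")
overlay("top","pics/top23.png",g,345,190,60,85,9,"pics/b.png")
a=cv2.imread("pics/a.png");b=cv2.imread("pics/b.png");cv2.imwrite("pics/o23.png",cv2.resize(np.hstack([a,b]),(800,566)))
E
```

```text
t 34.45 p [ 0.3195 -0.243   0.2731] r 0.401 w 0.0855 F [-0.4  0.2 -0.3] q [-0.665 -0.1   -0.418  1.229  0.018 -0.279]
tx [ 0.03 -0.   -1.  ] ty [0.376 0.927 0.011] tz [ 0.926 -0.376  0.028] yaw ty 67.91
```

View pics/o23.png

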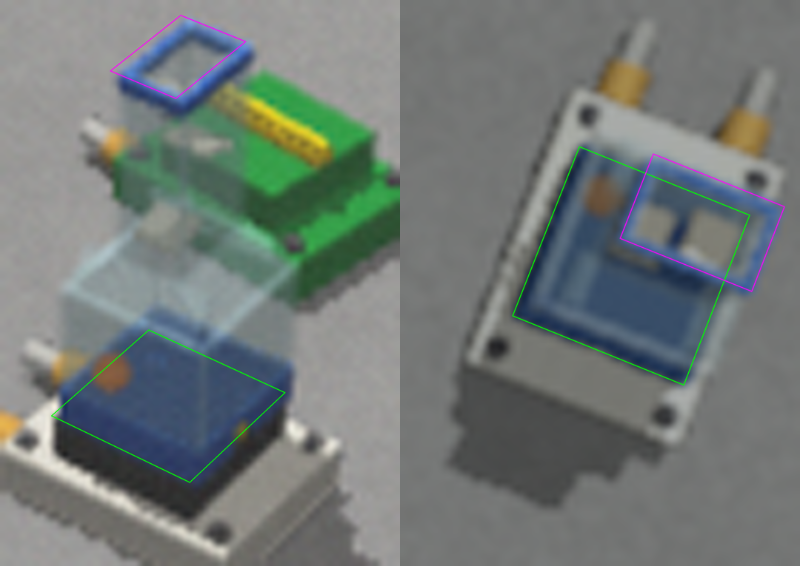

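```bash
python3 - <<'E'
from fin import *
fin([(520,312),(690,381)],[(652,156),(784,207),(752,290),(622,238)],[(60,413),(203,478),(292,395)],[(118,82),(190,22),(254,50),(183,110)])
fin([(520,312),(690,381)],[(652,156),(784,207),(752,290),(622,238)],None,None)
b=cv2.resize(cv2.imread("pics/side23.png")[150:205,305:365],None,fx=12,fy=12,interpolation=cv2.INTER_CUBIC)[:600,:780];cv2.imwrite("pics/z23.png",b)
E
```

```text
foot [ 0.5077 -0.1769  0.0369] yaw,rx,ry [-22.7  -1.3  -0.1] off in pad axes [ 0.0008 -0.0039] rms 0.67
foot [ 0.5105 -0.1768  0.0281] yaw,rx,ry [-22.2  -0.7  -0.4] off in pad axes [ 0.0033 -0.0027] rms 0.11
```

View pics/z23.png

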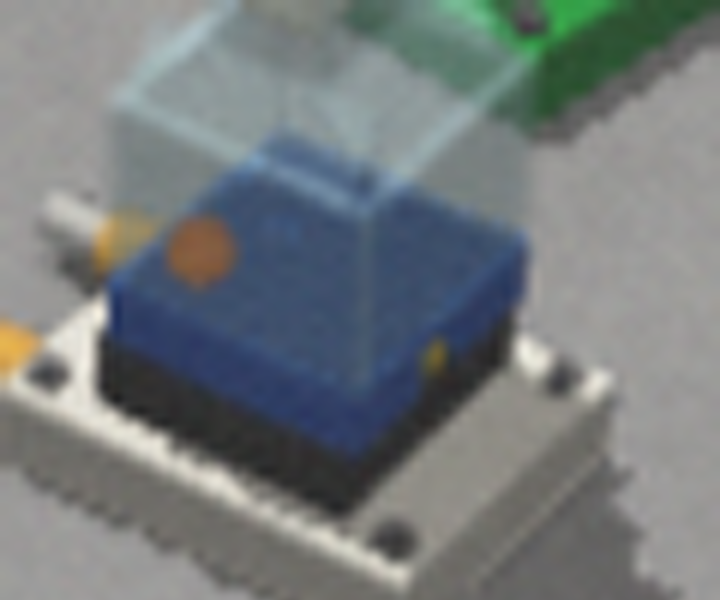

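```bash
python3 - <<'E'
from h import *
a=cv2.imread("pics/side0.png").astype(int);b=cv2.imread("pics/side23.png").astype(int)
for n,(x0,x1,y0,y1) in dict(jar=(230,262,138,182),ring=(205,250,195,232),wrench=(150,220,272,318)).items():
    print(n,np.abs(a[y0:y1,x0:x1]-b[y0:y1,x0:x1]).mean().round(1))
print(robot.job_done()); print(robot.state()["time"])
E
```

```text
jar 3.3
ring 3.5
wrench 3.8
the job is handed in; nothing more can be done
None
the job is handed in; nothing more can be done
```

I handed the job in at about 34.5 s, with the ball in the belly and the bottle standing upright on the black pad, its slot over the key. The gripper was open and clear of everything.

**Rocking:** The moves can't tilt the tool directly, so I tilted it by pushing the arm against its reach limits. It leaned about 36° towards the bottle's +y. I then turned it half round at the same lean, so it leaned about 35° towards -y. The side camera showed the ball on the lower rib, and later in the belly.

**Placing:** It took three set-downs.
- **First:** the slot caught on the key's shoulder and the bottle leaned about 8° after I let go.
- **Second:** it stood upright but about 5 mm off along the key.
- **Third:** I slid it back along the key and released it.

Pressing reached 42 N at the wrist during the second set-down and about 35 N on the other two. I took these as fingertip and grip loads, not presses by the gripper's body, but they were harder than a gentle set-down should be.

**Last checks:**
- **Seating:** the bottle looked fully down, lined up with the pad to within about half a degree of yaw and 1° of tilt.
- **Position:** the two fits disagreed. One put it +1 mm in x and -4 mm in y, the other +3 mm and -3 mm, while the side picture suggested about -2 mm in x. The key should not let it sit more than about 2 mm off in y, so I trust the fits only to a few millimetres.
- **Bystanders:** the jar, ring and wrench looked unmoved when I compared the side pictures.

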